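Change over the turnover drill jig and turn it bushes up

ROBOT

A 7-joint arm with a two-finger parallel gripper is mounted at the origin on the work surface. World frame = base frame: x ahead of the robot, y to its left, z up, the work surface at z = 0. Lengths are in m, angles in rad, forces in N, time in s.
With the tool pointing down it reaches from about 0.375 to 0.925 m from the base axis. Payload 3.1 kg.
Tool frame: the origin (TCP) lies at the centre of the arm's flange, where the gripper is bolted on; the fingertips stand 173 mm ahead of it and the grasp point (between the pads) lies 155 mm ahead of it; x points along the fingers, y is the direction in which the jaws open and shut, and the axes are right-handed (so a half turn about x gives the same grasp; the last joint's range is limited). The gripper opens to 85 mm and grips with 20 to 120 N. Pads are 22 mm wide; open, the fingers measure 114 mm over their backs; the gripper's body (76 mm by 85 mm) begins 54 mm behind the grasp point. The pads swing forward as they close: fully open they stand 13 mm farther back than shut.
Start: joints at [-1.219, 0.383, 0.044, 1.598, -0.018, 1.161, -0.05], TCP at [0.283, 0.585, 0.405] pointing down, gripper open.
Joint ranges: [-2.61, 2.61], [-0.41, 2.15], [-1.48, 1.57], [0, 2.5], [-1.57, 4.71], [0.05, 1.97], [-2.85, 2.85]. Speed limits (rad/s): [2.79, 2.79, 3.14, 3.14, 3.14, 3.14, 3.14].

INTERFACE

Orientations are given as a unit quaternion [w, x, y, z].
In Python, from plant import arm gives the robot as it stands.
- The arm moves only by the shell command python3 -m inch 'ROWS' [OPENING] [FORCE]. ROWS is JSON, a list that holds one entry, the list of rows, each a list of 6 numbers: the shift along the tool's x, y, z in units of 25 mm (1.0 is 25 mm), then the turn, a rotation vector about the tool's x, y, z in units of 8 degrees (1.0 is 8 degrees). In form: [[[tx, ty, tz, rx, ry, rz], ...]]. A call has 1 to 10 rows; each row is the pose to reach, as a shift and turn from the pose commanded when the call began, along the tool's axes at that moment; what a row does not reach only later rows make up. A row lasts 1/8 s, in which the tool goes at most 62.5 mm and 10.7 degrees, less where a joint would pass 70% of its speed; a pose out of reach is approached as far as the arm can. A call with a gripper value outside its range is refused whole. OPENING is the opening, from 0 (shut) to 1 (fully open), set as the call begins (- or left out, the last holds). The fingers move at their own pace and stop on an object; FORCE is the grip in N (left out, the last holds). Time passes only in rows, so rows that repeat a pose let the fingers close. It gives the time, the measured TCP pose, the force and the opening at its end, in the units of the state.
- arm.get_state(): the state, without advancing time (a new reading comes with each control period).
- arm.camera(name): name is "scene" or "top" or "wrist"; returns the picture (420x560x3 uint8, red, green, blue); there is no depth.
- arm.calibration(name): a dict with "fx", "fy", "cx", "cy" (pixels), "R" (3x3) and "t" (3): a world point X has camera coordinates R X + t; the wrist camera has in their place "hand_eye" (4x4, takes a point from camera to tool coordinates, whose origin is the TCP and whose axes are the tool frame's). Camera axes: x right, y down, z forward; pixel columns grow to the right and rows downward; lengths in m; the calibration is good to about 2 mm. A picture is of the moment at which its call begins: read the wrist's pose just before it. calibration takes no time and is no camera call.
- arm.sign_off(): hands the job in, once; it reports no verdict.
The state is a dict: "t": time; "qpos": joint angles; "joint_vel": joint speeds; "joint_efforts": joint torques, N m; "eef_pos": TCP position; "tool_rot": TCP orientation; "contact_force": force on the tool from outside, world axes, zero at the start; "ft_torque": the same for the moment, N m; "finger_gap": opening from 0.0 (shut) to 1.0 (fully open).
Only numpy, scipy, OpenCV 4.12 (cv2) and the standard library are available. Lean on these libraries where they do the work, as an engineer would, in place of code of your own. Each camera call takes 0.05 s, during which the arm holds its last target. There are 200 camera calls.

TASK

Change the turnover drill jig over for the next batch: put the drilled pieces from it into the blue tray, lay each brass blank down in a nest of its own, swing the leaf fully shut over them, and only then press the red latch lever down until it snaps over and stays. Then turn the latched jig upside down and stand it flat on its feet in the middle of the plywood drilling board, drill bushes up, leaving everything else on the bench where it is.

Things in the scene. Friction and masses are not known exactly. Their poses are not given: they have to be found in the camera images.
- jig: loose turnover drill jig, 0.42 kg bare, 0.8 loaded: blue-grey base casting 58 mm wide (x), 124 long (y), 46 high over its four corner feet, with hinged aluminium leaf and red latch lever. Origin: centre of the base plate's underside, z up while it stands leaf up; +y hinge end, -y latch end. In the underside, a bush (steel ring, dark bore) under each nest. Turned over, it stands on the feet, origin 46 mm up
- jig_grip (a point): middle of the hinge end of the jig (y = 52, z = 24 mm), a point between two foot columns, solid blocks at |x| 17 to 29, |y| 42 to 62, z 0 to 46 mm. Their flat outer sides, 58 mm apart across x, are where the jig is gripped for turning it over, at this or the other end (y = -52). Axes as the jig's
- jig_nest0 (a point): floor centre of the nest nearest the latch end, 8 mm above the jig's underside, at jig y = -24 mm; axes as the jig's. A nest is a shallow pocket 46 mm (x) by 21 mm (y), its ribs 7 mm high (top at jig z = 15 mm), for one piece lying along x
- jig_nest1 (a point): the same for the middle nest, at jig y = 0
- jig_nest2 (a point): the same for the nest nearest the hinge end, at jig y = 24 mm
- leaf (a joint): leaf angle, rad: 0 shut (flat over the nests), about 2 standing open beyond the hinge end, stop at 2.4. It opens by lifting its latch end up and over towards +y, about the pin at leaf_hinge. The hinge is stiff, the leaf stays where it is left (about 0.1 N m, so 1 to 2 N at the plate moves it)
- leaf_hinge (a point): middle of the leaf's hinge pin, which runs along the jig's x at jig y = 56, z = 28 mm; moves with the leaf: its -y points along the leaf to the free edge, its z out of the outer face. Plate 54 mm wide (x), 5.5 mm thick (z -2.5 to 3), from 20 to 96 mm off the pin; shut, it lies at jig z = 25.5 to 31 mm, 1.5 mm above the pieces
- lever (a joint): latch lever angle to the leaf, rad: 0.55 sprung up, 0 down flat on the leaf. Its spring lifts it; pressed right down (stop at -0.03), a bevelled brass catch snaps over the handle's end and holds it near 0; 4 to 9 N. With the leaf fully shut its hook catches under the jig's keeper bar and locks the leaf. Snapped down while the leaf is open, the hook keeps the leaf from shutting: do not push on it when swinging the leaf
- lever_tip (a point): end of the lever's red handle, on its upper face. Handle 14 mm wide, 50 mm from pivot to tip, in the middle (x = 0) of the leaf's outer face. Leaf shut, the pivot is over the latch end at jig y = -48, z = 35 mm and the handle runs towards the hinge; down, its top lies at jig z = 37 mm, and the brass catch, 43 mm high, stands just beyond the tip
- board: square plywood drilling board fixed to the bench, 200 x 200 x 18 mm. Origin: centre of its underside; top 18 mm above it
- tray: blue sheet-metal tray for drilled pieces, fixed, 100 (x) x 140 (y) x 30 mm outside, wall and floor 3 mm, open on top. Origin: centre of its underside
- blank1: an undrilled brass blank, a square bar 40 x 16 x 16 mm, 0.09 kg, lying loose on the bench at the start; origin: centre of its underside, x along its length. There are two or three (absent: None)
- blank2: an undrilled brass blank, a square bar 40 x 16 x 16 mm, 0.09 kg, lying loose on the bench at the start; origin: centre of its underside, x along its length. There are two or three (absent: None)
- blank3: an undrilled brass blank, a square bar 40 x 16 x 16 mm, 0.09 kg, lying loose on the bench at the start; origin: centre of its underside, x along its length. There are two or three (absent: None)
- drilled1: a drilled piece, the same square brass bar 40 x 16 x 16 mm with a dark 8 mm hole through the middle of its top, lying in a nest of the jig at the start, its x along the jig's x; origin: centre of its underside. There are two or three (absent: None)
- drilled2: a drilled piece, the same square brass bar 40 x 16 x 16 mm with a dark 8 mm hole through the middle of its top, lying in a nest of the jig at the start, its x along the jig's x; origin: centre of its underside. There are two or three (absent: None)
- drilled3: a drilled piece, the same square brass bar 40 x 16 x 16 mm with a dark 8 mm hole through the middle of its top, lying in a nest of the jig at the start, its x along the jig's x; origin: centre of its underside. There are two or three (absent: None)
- oilcan: bystander, to be left alone: orange oil can 52 mm across, 140 mm high with its spout, upright; origin: centre of its foot
- file: bystander, to be left alone: flat file with a wooden handle, 340 mm long, lying along its x; origin under its middle
- spanner: bystander, to be left alone: steel spanner lying along its x
- square: bystander, to be left alone: engineer's square, stock 75 mm, blade 100 mm; origin under the stock
- punch: bystander, to be left alone: centre punch, 110 mm long, lying along its x
- drill: bystander, to be left alone: yellow hand drill lying on its side, 1.3 kg; origin under its barrel

How it is judged:
On the way, in this order (a step that is already met when the one before it is completed fails the run):
1. every blank lies in a nest of the jig, along the nest, while the leaf is still open (((x of blank1 in the frame of jig_nest0 between -0.0045 and 0.0045 m and y of blank1 in the frame of jig_nest0 between -0.0115 and 0.0115 m and z of blank1 in the frame of jig_nest0 between -0.0195 and 0.0195 m and angle between the x axis of blank1 and the x axis of jig, either way round below 0.12 rad) or (x of blank1 in the frame of jig_nest1 between -0.0045 and 0.0045 m and y of blank1 in the frame of jig_nest1 between -0.0115 and 0.0115 m and z of blank1 in the frame of jig_nest1 between -0.0195 and 0.0195 m and angle between the x axis of blank1 and the x axis of jig, either way round below 0.12 rad) or (x of blank1 in the frame of jig_nest2 between -0.0045 and 0.0045 m and y of blank1 in the frame of jig_nest2 between -0.0115 and 0.0115 m and z of blank1 in the frame of jig_nest2 between -0.0195 and 0.0195 m and angle between the x axis of blank1 and the x axis of jig, either way round below 0.12 rad)) and ((x of blank2 in the frame of jig_nest0 between -0.0045 and 0.0045 m and y of blank2 in the frame of jig_nest0 between -0.0115 and 0.0115 m and z of blank2 in the frame of jig_nest0 between -0.0195 and 0.0195 m and angle between the x axis of blank2 and the x axis of jig, either way round below 0.12 rad) or (x of blank2 in the frame of jig_nest1 between -0.0045 and 0.0045 m and y of blank2 in the frame of jig_nest1 between -0.0115 and 0.0115 m and z of blank2 in the frame of jig_nest1 between -0.0195 and 0.0195 m and angle between the x axis of blank2 and the x axis of jig, either way round below 0.12 rad) or (x of blank2 in the frame of jig_nest2 between -0.0045 and 0.0045 m and y of blank2 in the frame of jig_nest2 between -0.0115 and 0.0115 m and z of blank2 in the frame of jig_nest2 between -0.0195 and 0.0195 m and angle between the x axis of blank2 and the x axis of jig, either way round below 0.12 rad)) and ((x of blank3 in the frame of jig_nest0 between -0.0045 and 0.0045 m and y of blank3 in the frame of jig_nest0 between -0.0115 and 0.0115 m and z of blank3 in the frame of jig_nest0 between -0.0195 and 0.0195 m and angle between the x axis of blank3 and the x axis of jig, either way round below 0.12 rad) or (x of blank3 in the frame of jig_nest1 between -0.0045 and 0.0045 m and y of blank3 in the frame of jig_nest1 between -0.0115 and 0.0115 m and z of blank3 in the frame of jig_nest1 between -0.0195 and 0.0195 m and angle between the x axis of blank3 and the x axis of jig, either way round below 0.12 rad) or (x of blank3 in the frame of jig_nest2 between -0.0045 and 0.0045 m and y of blank3 in the frame of jig_nest2 between -0.0115 and 0.0115 m and z of blank3 in the frame of jig_nest2 between -0.0195 and 0.0195 m and angle between the x axis of blank3 and the x axis of jig, either way round below 0.12 rad)) and value of joint leaf above 0.6 rad), for 0.2 s.
2. with the jig still standing leaf up, the leaf is fully shut and the latch lever has snapped down (value of joint leaf below 0.04 rad and value of joint lever below 0.1 rad and angle between jig's own z axis and vertical below 0.3 rad), for 0.3 s.
At the end, for the whole second after the job is handed in: the jig stands upside down on its four feet on the board (within 0.1 rad of level), its centre within 30 mm of the board's centre, at rest; the leaf is shut (under 0.04 rad) and the lever down (under 0.1 rad); every blank is in a nest of the jig and every drilled piece lies in the tray (((x of blank1 in the frame of jig_nest0 between -0.0045 and 0.0045 m and y of blank1 in the frame of jig_nest0 between -0.0115 and 0.0115 m and z of blank1 in the frame of jig_nest0 between -0.0195 and 0.0195 m and angle between the x axis of blank1 and the x axis of jig, either way round below 0.12 rad) or (x of blank1 in the frame of jig_nest1 between -0.0045 and 0.0045 m and y of blank1 in the frame of jig_nest1 between -0.0115 and 0.0115 m and z of blank1 in the frame of jig_nest1 between -0.0195 and 0.0195 m and angle between the x axis of blank1 and the x axis of jig, either way round below 0.12 rad) or (x of blank1 in the frame of jig_nest2 between -0.0045 and 0.0045 m and y of blank1 in the frame of jig_nest2 between -0.0115 and 0.0115 m and z of blank1 in the frame of jig_nest2 between -0.0195 and 0.0195 m and angle between the x axis of blank1 and the x axis of jig, either way round below 0.12 rad)) and ((x of blank2 in the frame of jig_nest0 between -0.0045 and 0.0045 m and y of blank2 in the frame of jig_nest0 between -0.0115 and 0.0115 m and z of blank2 in the frame of jig_nest0 between -0.0195 and 0.0195 m and angle between the x axis of blank2 and the x axis of jig, either way round below 0.12 rad) or (x of blank2 in the frame of jig_nest1 between -0.0045 and 0.0045 m and y of blank2 in the frame of jig_nest1 between -0.0115 and 0.0115 m and z of blank2 in the frame of jig_nest1 between -0.0195 and 0.0195 m and angle between the x axis of blank2 and the x axis of jig, either way round below 0.12 rad) or (x of blank2 in the frame of jig_nest2 between -0.0045 and 0.0045 m and y of blank2 in the frame of jig_nest2 between -0.0115 and 0.0115 m and z of blank2 in the frame of jig_nest2 between -0.0195 and 0.0195 m and angle between the x axis of blank2 and the x axis of jig, either way round below 0.12 rad)) and ((x of blank3 in the frame of jig_nest0 between -0.0045 and 0.0045 m and y of blank3 in the frame of jig_nest0 between -0.0115 and 0.0115 m and z of blank3 in the frame of jig_nest0 between -0.0195 and 0.0195 m and angle between the x axis of blank3 and the x axis of jig, either way round below 0.12 rad) or (x of blank3 in the frame of jig_nest1 between -0.0045 and 0.0045 m and y of blank3 in the frame of jig_nest1 between -0.0115 and 0.0115 m and z of blank3 in the frame of jig_nest1 between -0.0195 and 0.0195 m and angle between the x axis of blank3 and the x axis of jig, either way round below 0.12 rad) or (x of blank3 in the frame of jig_nest2 between -0.0045 and 0.0045 m and y of blank3 in the frame of jig_nest2 between -0.0115 and 0.0115 m and z of blank3 in the frame of jig_nest2 between -0.0195 and 0.0195 m and angle between the x axis of blank3 and the x axis of jig, either way round below 0.12 rad)) and x of drilled1 in the frame of tray between -0.05 and 0.05 m and y of drilled1 in the frame of tray between -0.07 and 0.07 m and z of drilled1 in the frame of tray between -0.002 and 0.036 m and x of drilled2 in the frame of tray between -0.05 and 0.05 m and y of drilled2 in the frame of tray between -0.07 and 0.07 m and z of drilled2 in the frame of tray between -0.002 and 0.036 m and x of drilled3 in the frame of tray between -0.05 and 0.05 m and y of drilled3 in the frame of tray between -0.07 and 0.07 m and z of drilled3 in the frame of tray between -0.002 and 0.036 m and value of joint leaf below 0.04 rad and value of joint lever below 0.1 rad and angle between jig's own z axis and vertical above 3.04 rad and horizontal distance between jig and board below 0.03 m and z of jig in the frame of board between 0.06 and 0.068 m and linear speed of jig below 0.02 m/s); the robot touches nothing.
It fails at once if the oil can is knocked over or moved more than 40 mm (distance of oilcan from where it was at the start of the episode above 0.04 m or angle between oilcan's own z axis and vertical above 0.6 rad).
It fails at once if another of the tools on the bench is moved more than 40 mm (distance of any of file, spanner, square, punch, drill from where it was at the start of the episode above 0.04 m).
Of blank1, blank2, blank3 only 2 to 3 are there at a start; the rules pass over those that are not, and their reading is None.
Of drilled1, drilled2, drilled3 only 2 to 3 are there at a start; the rules pass over those that are not, and their reading is None.
At some moment in a run one of blank1, blank2, blank3 may be knocked a few centimetres aside while the robot is not near it.
Once in a run the grip may slacken for a moment while it holds something.
It also fails if it takes over 210 s, if anything falls off the work surface, if the arm or the gripper's body presses on something with over 40 N, if the wrist force passes 120 N, or if a joint passes its speed limit or range.

## Working session

There is one attempt and no reset: what is moved stays moved. The work goes in short steps, Python scripts to look and compute and a shell command to move; the robot and the scene stay as the last step left them, time stands still between calls to the robot, and variables do not carry over. Pictures are saved under pics/ and viewed, about 12 in all and at most 16, crops included, and the job is handed in when it is done.

```bash
ls; mkdir -p pics
cat > h.py <<'E'
import numpy as np, cv2
from plant import arm
from scipy.spatial.transform import Rotation as R
def rot(s): 
    q=np.array(s["tool_rot"]); return R.from_quat(q[[1,2,3,0]])
def cam(name):
    s=arm.get_state(); im=np.array(arm.camera(name)); c=arm.calibration(name)
    K=np.array([[c["fx"],0,c["cx"]],[0,c["fy"],c["cy"]],[0,0,1]])
    if "hand_eye" in c:
        T=np.eye(4);T[:3,:3]=rot(s).as_matrix();T[:3,3]=s["eef_pos"]
        M=np.linalg.inv(T@np.array(c["hand_eye"])); Rc,t=M[:3,:3],M[:3,3]
    else: Rc,t=np.array(c["R"]),np.array(c["t"])
    return im,K,Rc,t
def save(n,im): cv2.imwrite("pics/"+n,cv2.cvtColor(im,cv2.COLOR_RGB2BGR))
def ray(K,Rc,t,u,v,z):
    d=Rc.T@np.linalg.inv(K)@np.array([u,v,1.]); o=-Rc.T@t
    return o+d*(z-o[2])/d[2]
def proj(K,Rc,t,X):
    p=K@(Rc@np.array(X,float)+t); return p[:2]/p[2]
def togo(pos,M):
    "rows units to reach TCP pos, rotation M (cols tool axes)"
    s=arm.get_state(); r=rot(s)
    d=r.inv().apply(np.array(pos)-s["eef_pos"])/0.025
    w=(r.inv()*R.from_matrix(M)).as_rotvec(degrees=True)/8
    return np.round(np.r_[d,w],2)
def down(yaw):
    "tool x down, jaw (y) axis at yaw"
    x=np.array([0,0,-1.]);y=np.array([np.cos(yaw),np.sin(yaw),0]);return np.c_[x,y,np.cross(x,y)]
E
python3 - <<'E'
from h import *
s=arm.get_state();print({k:np.round(v,3) for k,v in s.items()})
a=[]
for n in("top","scene"):
    im,K,Rc,t=cam(n);save(n+"0.png",im);np.savez(n+"0.npz",im=im,K=K,Rc=Rc,t=t);print(n,K[0,0],-Rc.T@t,Rc.round(2))
    im2=cv2.resize(im,(800,600),interpolation=cv2.INTER_CUBIC);save(n+"0b.png",im2)
print(rot(s).as_matrix().round(3)); print(arm.calibration("wrist")["hand_eye"])
E
```

```text
pics
{'t': np.float64(0.0), 'qpos': array([-1.219,  0.384,  0.044,  1.6  , -0.018,  1.161, -0.05 ]), 'joint_vel': array([-0.001,  0.001,  0.   ,  0.001,  0.   ,  0.   ,  0.001]), 'joint_efforts': array([-0.0000e+00, -4.3346e+01,  1.0240e+00, -2.4951e+01,  1.1000e-02,
        1.1000e-02, -0.0000e+00]), 'eef_pos': array([0.282, 0.585, 0.403]), 'tool_rot': array([ 0.689,  0.157,  0.689, -0.159]), 'contact_force': array([0.233, 0.176, 1.203]), 'ft_torque': array([ 0.054,  0.033, -0.017]), 'finger_gap': np.float64(0.999)}
top 402.6166162435872 [ 0.44914364 -0.03311116  1.36396519] [[-0.03 -1.    0.02]
 [-1.    0.02 -0.05]
 [ 0.05 -0.02 -1.  ]]
scene 399.5790342207611 [0.88811618 0.64017088 0.78494635] [[-0.89  0.45  0.02]
 [ 0.3   0.62 -0.73]
 [-0.34 -0.64 -0.69]]
[[-0.001  0.435  0.901]
 [-0.002  0.901 -0.435]
 [-1.    -0.003  0.   ]]
[[-4.39874659e-04 -2.91425637e-01  9.56593385e-01  3.12945296e-02]
 [ 9.99999050e-01  1.12173684e-03  8.01570579e-04 -4.30431480e-04]
 [-1.30664426e-03  9.56592829e-01  2.91424867e-01 -7.45999560e-02]
 [ 0.00000000e+00  0.00000000e+00  0.00000000e+00  1.00000000e+00]]
```

View pics/top0b.png

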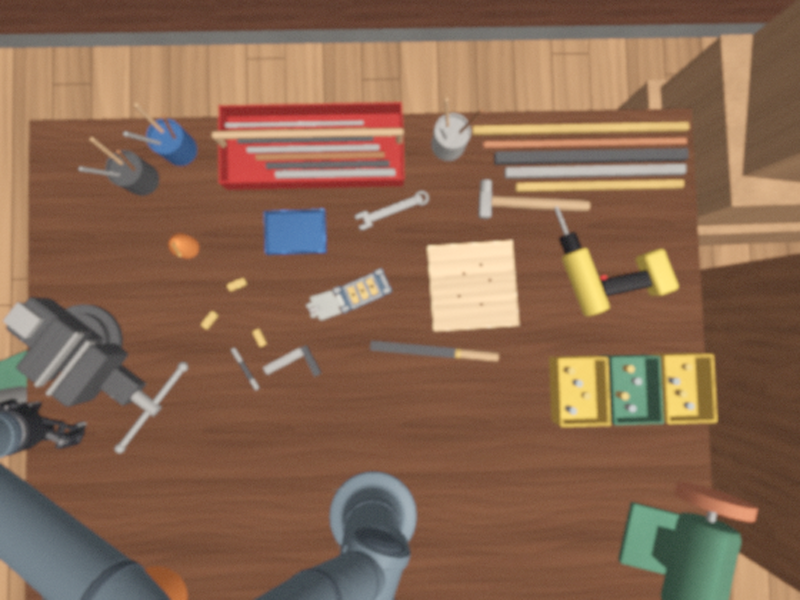

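View pics/scene0b.png

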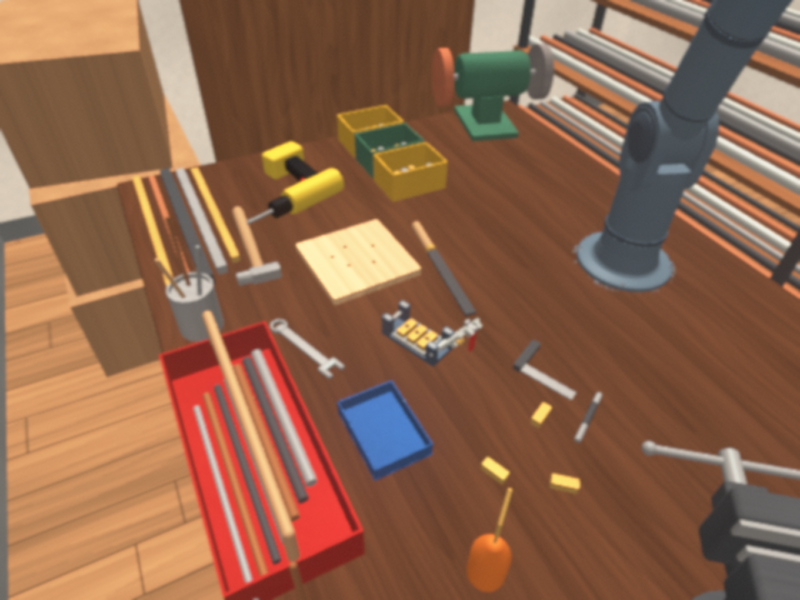

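The top view shows the jig at (350,293) with its hinge end to the left and three drilled pieces in it. Three blanks lie at (237,284), (209,320) and (259,338). The tray is at (296,232) and the board at (473,286). The scene view agrees. Next I turn these into coordinates.

Run:
```python
from h import *
d=np.load("top0.npz");im,K,Rc,t=d["im"],d["K"],d["Rc"],d["t"]
hsv=cv2.cvtColor(im,cv2.COLOR_RGB2HSV)
def blobs(lo,hi,z,amin,name,box):
    m=cv2.inRange(hsv,lo,hi);k=np.zeros_like(m);x0,y0,x1,y1=[int(b*.7) for b in box];k[y0:y1,x0:x1]=1;m=m*k
    for c in cv2.findContours(m,cv2.RETR_EXTERNAL,cv2.CHAIN_APPROX_NONE)[0]:
        if cv2.contourArea(c)<amin: continue
        (u,v),_,_=cv2.minAreaRect(c);P=np.array([ray(K,Rc,t,*p[0],z)[:2] for p in c],np.float32)
        (cx,cy),wh,a=cv2.minAreaRect(P);print(name,(u/.7,v/.7),np.round([cx,cy],3),np.round(wh,3),round(a,1))
blobs((20,100,140),(32,255,255),.016,8,"brass",(190,260,400,360))
blobs((100,120,60),(120,255,255),.03,200,"tray",(250,190,350,270))
blobs((12,30,150),(28,140,255),.018,800,"board",(410,220,540,350))
for n,p,z in [("jig",(352,292),.03),("hammer",(487,200),.0),("spanner",(392,210),0),("file",(435,350),0),("square",(290,362),0),("punch",(245,368),0),("can",(184,246),.07),("jig right end",(387,283),.046),("leafedge",(312,303),.1)]: print(n,ray(K,Rc,t,p[0]*.7,p[1]*.7,z).round(3))
x=cv2.resize(im[180:250,130:290],(800,350),interpolation=cv2.INTER_CUBIC);save("cropt.png",x)
# look pose over jig
print(togo([.40,.16,.403],down(np.arctan2(0.901,.435))))
```

```text
brass (258.71431623186385, 337.4286324637277) [0.417 0.255] [0.034 0.012] 25.6
brass (208.68131365094868, 319.12083217075894) [0.462 0.37 ] [0.017 0.038] 55.6
brass (352.61082240513394, 294.3842424665179) [0.512 0.034] [0.03  0.009] 20.5
brass (361.71430315290183, 290.1428440638951) [0.521 0.013] [0.029 0.007] 17.1
brass (236.42859322684154, 284.2857578822545) [0.542 0.305] [0.017 0.038] 25.5
tray (294.2857142857143, 231.42857142857144) [0.661 0.166] [0.133 0.094] 88.7
board (472.68310546875006, 285.4205976213728) [ 0.526 -0.248] [0.21 0.21] 2.5
jig [0.517 0.035 0.03 ]
hammer [ 0.731 -0.292  0.   ]
spanner [ 0.712 -0.063  0.   ]
file [ 0.376 -0.156  0.   ]
square [0.357 0.186 0.   ]
punch [0.346 0.291 0.   ]
can [0.627 0.408 0.07 ]
jig right end [ 0.534 -0.046  0.046]
leafedge [0.491 0.12  0.1  ]
[  0.05 -13.26  11.63   0.     0.     0.02]
```

Run:
```python
from h import *
print(togo([.515,.04,.405],down(np.radians(20))),arm.calibration("wrist")["fx"])
```

```text
[-2.000e-02 -1.559e+01  1.785e+01  5.530e+00  1.000e-02  2.000e-02] 339.5302469429789
```

View pics/cropt.png

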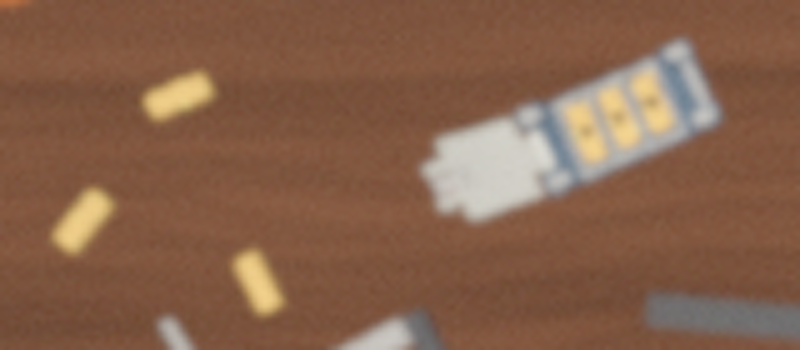

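The crop shows the open leaf on the left, three drilled pieces in the nests at (588,132), (618,118) and (653,103), and three undrilled blanks on the bench.

```bash
python3 -m inch '[[[0,-1.6,1.8,0.6,0,0],[0,-3.2,3.6,1.2,0,0],[0,-4.8,5.4,1.8,0,0],[0,-6.4,7.2,2.4,0,0],[0,-8,9,3,0,0],[0,-9.6,10.8,3.6,0,0],[0,-11.2,12.6,4.2,0,0],[0,-12.8,14.4,4.8,0,0],[0,-14.4,16.2,5.4,0,0],[0,-15.6,17.85,5.53,0,0]]]' 0.75; python3 -m inch '[[[0,0,0,0,0,0],[0,0,0,0,0,0]]]'
python3 - <<'E'
from h import *
im,K,Rc,t=cam("wrist");s=arm.get_state();print(s["eef_pos"],s["qpos"].round(2) if hasattr(s["qpos"],'round') else s["qpos"],s["finger_gap"])
np.savez("w1.npz",im=im,K=K,Rc=Rc,t=t);save("w1.png",cv2.resize(im,(800,600),interpolation=cv2.INTER_CUBIC))
E
```

```text
t: 1.35
eef_pos: [0.5149, 0.0374, 0.4045]
tool_rot: [0.579, 0.406, 0.579, -0.406]
contact_force: [-0.3, 0.7, 0.7]
finger_gap: 0.747
t: 1.6
eef_pos: [0.5146, 0.0406, 0.4041]
tool_rot: [0.579, 0.405, 0.58, -0.406]
contact_force: [0.1, 0.2, 1.1]
finger_gap: 0.75
[0.51438151 0.04151624 0.4041383 ] [-0.64  0.13  0.52  1.94 -0.07  1.09  0.26] 0.7479521327404343
```

View pics/w1.png

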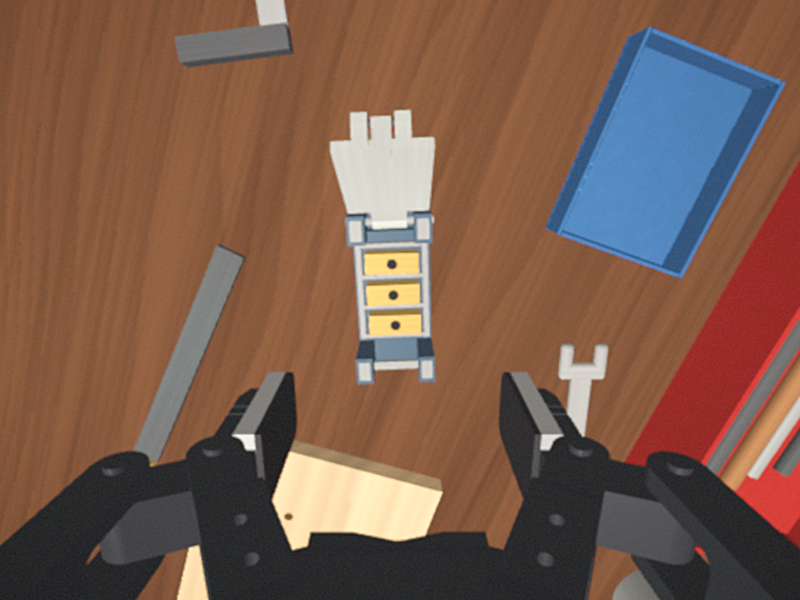

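The wrist view shows the drilled pieces at (392,264), (393,295) and (396,325), the feet tops around (356,230), (424,228), (364,370) and (427,370), and the tray on the right.

```bash
cat >> h.py <<'E'
def wblobs(d,lo,hi,z,amin,box=None):
    im,K,Rc,t=d; hsv=cv2.cvtColor(im,cv2.COLOR_RGB2HSV);m=cv2.inRange(hsv,lo,hi)
    m=cv2.morphologyEx(m,cv2.MORPH_CLOSE,np.ones((3,3)))
    if box is not None:
        k=np.zeros_like(m);x0,y0,x1,y1=[int(b*.7) for b in box];k[y0:y1,x0:x1]=1;m=m*k
    out=[]
    for c in cv2.findContours(m,cv2.RETR_EXTERNAL,cv2.CHAIN_APPROX_NONE)[0]:
        if cv2.contourArea(c)<amin: continue
        P=np.array([ray(K,Rc,t,*p[0],z)[:2] for p in c],np.float32)
        c0,wh,a=cv2.minAreaRect(P)
        if wh[0]<wh[1]: wh=wh[::-1];a+=90
        a=(a+90)%180-90
        out.append((np.array(c0),np.array(wh),a)); u=proj(K,Rc,t,[*c0,z])/.7
        print("px",u.round(),"c",np.round(c0,4),"size",np.round(wh,4),"long yaw",round(a,1))
    return out
def load(f): d=np.load(f);return d["im"],d["K"],d["Rc"],d["t"]
BR=((18,90,120),(33,255,255))
E
python3 - <<'E'
from h import *
d=load("w1.npz");im,K,Rc,t=d
print("brass");b=wblobs(d,*BR,.024,60,(330,220,450,360))
hsv=cv2.cvtColor(im,cv2.COLOR_RGB2HSV)
print("dark holes")
g=cv2.cvtColor(im,cv2.COLOR_RGB2GRAY)
for (u,v) in [(392,264),(393,295),(396,325)]:
    u,v=int(u*.7),int(v*.7);p=255.-g[v-5:v+6,u-5:u+6];p=np.clip(p-100,0,None);yy,xx=np.mgrid[v-5:v+6,u-5:u+6]
    print(ray(K,Rc,t,(xx*p).sum()/p.sum(),(yy*p).sum()/p.sum(),.024)[:2].round(4))
print("feet");f=[ray(K,Rc,t,u*.7,v*.7,.046)[:2] for u,v in[(356,230),(424,228),(364,371),(427,370)]];print(np.round(f,4),np.mean(f,0))
print("tray")
wblobs(d,(100,120,50),(120,255,255),.03,2000)
s=arm.get_state();r=rot(s)
print("grasp pt",(s["eef_pos"]+r.apply([.155,0,0])), "tip px",proj(K,Rc,t,s["eef_pos"]+r.apply([.173,.0,0]))/.7)
E
```

```text
brass
px [394. 322.] c [ 0.5288 -0.0076] size [0.0398 0.0197] long yaw 22.2
px [392. 292.] c [0.5197 0.014 ] size [0.0395 0.0187] long yaw 22.9
px [391. 262.] c [0.511  0.0358] size [0.04   0.0172] long yaw 20.1
dark holes
[0.5114 0.0342]
[0.5205 0.0122]
[ 0.5303 -0.0098]
feet
[[ 0.4797  0.0527]
 [ 0.5224  0.0697]
 [ 0.5186 -0.0441]
 [ 0.562  -0.0274]] [0.5206887  0.01271899]
tray
px [660. 158.] c [0.6573 0.1669] size [0.1386 0.1083] long yaw -89.0
grasp pt [0.51416073 0.04159322 0.24913847] tip px [398.88212107 387.44507636]
```

Run:
```python
from h import *
d=load("w1.npz");im,K,Rc,t=d
s=arm.get_state();r=rot(s)
for a in(.16,.166,.173,.18): print(a,[ (proj(K,Rc,t,s["eef_pos"]+r.apply([a,y,z]))/.7).round() for y,z in((-.032,-.011),(-.032,.011),(.032,-.011),(.032,.011))])
M=down(np.radians(22))
print(togo([.5303,-.0097,.26],M))
```

```text
0.16 [array([289., 374.]), array([294., 440.]), array([509., 374.]), array([504., 440.])]
0.166 [array([293., 366.]), array([298., 429.]), array([505., 365.]), array([500., 429.])]
0.173 [array([298., 356.]), array([302., 418.]), array([500., 356.]), array([496., 417.])]
0.18 [array([302., 348.]), array([306., 407.]), array([496., 347.]), array([492., 407.])]
[ 5.76 -0.1   2.15 -0.24 -0.01  0.01]
```

```bash
python3 -m inch '[[[1.5,0,0.6,-0.24,0,0],[3.5,-0.1,1.4,-0.24,0,0],[5.5,-0.1,2.15,-0.24,0,0],[7.6,-0.1,2.15,-0.24,0,0],[7.6,-0.1,2.15,-0.24,0,0],[7.6,-0.1,2.15,-0.24,0,0]]]' 0.56
python3 - <<'E'
from h import *
print(togo([.5303,-.0097,.188],down(np.radians(22))))
im,K,Rc,t=cam("wrist");s=arm.get_state()
np.savez("w2.npz",im=im,K=K,Rc=Rc,t=t);save("w2.png",cv2.resize(im,(800,600),interpolation=cv2.INTER_CUBIC))
r=rot(s)
for a in(.16,.167,.173): print(a,[ (proj(K,Rc,t,s["eef_pos"]+r.apply([a,y,z]))/.7).round() for y,z in((-.0238,-.011),(.0238,-.011))])
E
```

```text
t: 2.4
eef_pos: [0.5317, -0.0098, 0.216]
tool_rot: [0.587, 0.396, 0.586, -0.395]
contact_force: [0.9, -0.7, 0.9]
finger_gap: 0.562
[ 1.12 -0.05 -0.03  0.01 -0.   -0.01]
0.16 [array([319., 380.]), array([483., 381.])]
0.167 [array([323., 370.]), array([480., 370.])]
0.173 [array([326., 362.]), array([477., 362.])]
```

View pics/w2.png

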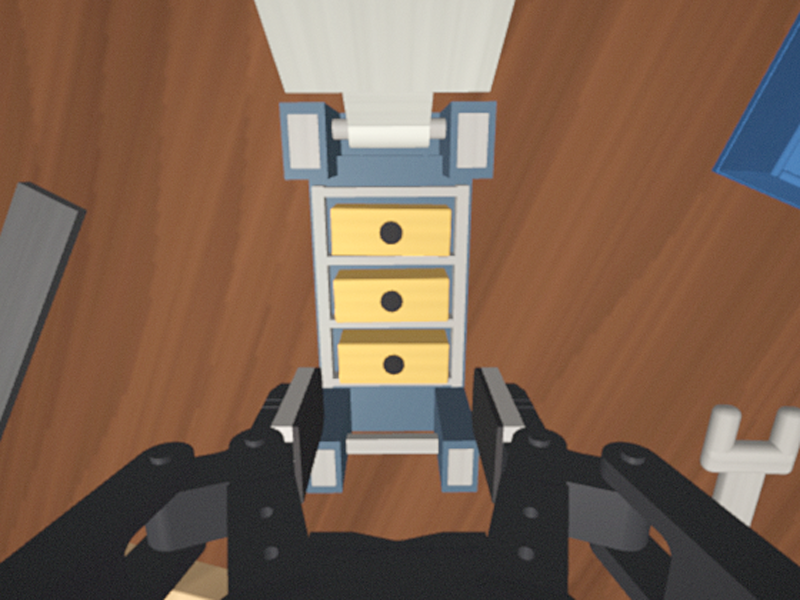

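The pads' tip corner at (321,368) gives a tip distance of about 168 mm at opening 0.56. Hole centres are (391,232), (391,300) and (393,364), and the foot tops are (304,140), (472,140), (325,467) and (460,467).

Run:
```python
from h import *
d=load("w2.npz");im,K,Rc,t=d
P=lambda u,v,z: ray(K,Rc,t,u*.7,v*.7,z)[:2]
h=[P(391,232,.024),P(391,300,.024),P(393,364,.024)];print("holes",np.round(h,4))
f=np.array([P(304,140,.046),P(472,140,.046),P(325,467,.046),P(460,467,.046)]);print(f.round(4),f.mean(0).round(4))
y=(f[0]+f[1]-f[2]-f[3])/2;x=(f[1]+f[3]-f[0]-f[2])/2
print("len",np.linalg.norm(y),np.linalg.norm(x),"yaw",np.degrees(np.arctan2(y[1],y[0]))-90,np.degrees(np.arctan2(x[1],x[0])))
# nest frame outline z .015
q=[P(312,186,.015),P(470,186,.015),P(465,386,.015),P(322,386,.015)];print(np.round(q,4),np.mean(q,0).round(4))
print(togo([*h[2],.184],down(np.radians(22))))
```

```text
holes [[ 0.5115  0.0342]
 [ 0.5203  0.0123]
 [ 0.53   -0.0099]]
[[ 0.4791  0.052 ]
 [ 0.5214  0.0692]
 [ 0.5193 -0.0438]
 [ 0.5612 -0.0269]] [0.5202 0.0126]
len 0.10390361094119363 0.04539053586157447 yaw 22.63850410286797 22.078721117786916
[[ 0.4811  0.0373]
 [ 0.5311  0.0577]
 [ 0.5608 -0.0118]
 [ 0.5095 -0.0326]] [0.5206 0.0126]
[ 1.31 -0.09 -0.04  0.    0.   -0.03]
```

```bash
python3 -m inch '[[[0.6,-0.09,-0.04,0,0,0],[1.1,-0.09,-0.04,0,0,0],[1.23,-0.09,-0.04,0,0,0],[1.23,-0.09,-0.04,0,0,0]]]' 0.56;  python3 -m inch '[[[0,0,0,0,0,0],[0,0,0,0,0,0],[0,0,0,0,0,0],[0,0,0,0,0,0]]]' 0.3 60; python3 -m inch '[[[-0.6,0,0,0,0,0],[-1.5,0,0,0,0,0],[-3,0,0,0,0,0],[-3,0,0,0,0,0]]]'
python3 - <<'E'
from h import *
print(togo([.657,.135,.255],down(np.radians(22))))
im,K,Rc,t=cam("wrist");save("w3.png",im)
E
```

```text
t: 2.95
eef_pos: [0.5288, -0.0111, 0.1857]
tool_rot: [0.585, 0.396, 0.587, -0.395]
contact_force: [-6.2, 1.8, 16.1]
finger_gap: 0.556
t: 3.45
eef_pos: [0.5306, -0.0108, 0.1873]
tool_rot: [0.586, 0.397, 0.585, -0.394]
contact_force: [-4.1, 2.0, 21.3]
finger_gap: 0.446
t: 3.95
eef_pos: [0.5299, -0.0115, 0.2614]
tool_rot: [0.587, 0.397, 0.584, -0.395]
contact_force: [0.6, -0.3, -0.7]
finger_gap: 0.444
[ 0.29  6.9  -3.54 -0.01  0.01 -0.04]
```

View pics/w3.png

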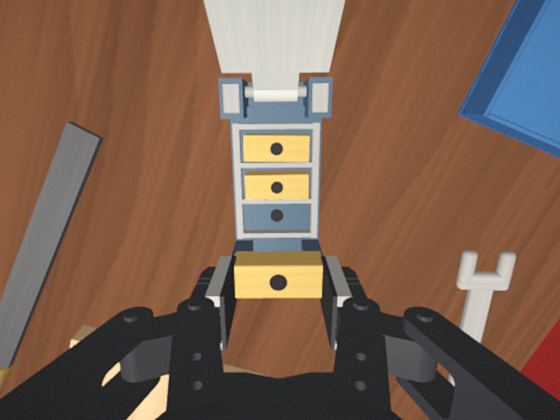

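```bash
python3 -m inch '[[[0,1.8,-0.9,0,0,0],[0.1,3.8,-1.8,0,0,0],[0.2,5.7,-2.7,0,0,0],[0.3,6.82,-3.35,0,0,0],[1.6,6.82,-3.35,0,0,0],[2.7,6.82,-3.35,0,0,0],[2.7,6.82,-3.35,0,0,0]]]';  python3 -m inch '[[[0,0,0,0,0,0],[0,0,0,0,0,0],[-1,0,0,0,0,0],[-2.8,0,0,0,0,0]]]' 0.58
python3 - <<'E'
from h import *
print(togo([.5203,.0126,.25],down(np.radians(22.3))),togo([.5203,.0126,.189],down(np.radians(22.3))))
E
```

```text
t: 4.88
eef_pos: [0.6527, 0.1299, 0.1864]
tool_rot: [0.584, 0.393, 0.588, -0.398]
contact_force: [-0.4, 0.2, -1.2]
finger_gap: 0.442
t: 5.38
eef_pos: [0.6546, 0.1301, 0.2615]
tool_rot: [0.585, 0.395, 0.587, -0.397]
contact_force: [1.0, 0.4, 0.1]
finger_gap: 0.579
[ 0.48 -6.74  2.36 -0.05 -0.    0.02] [ 2.92 -6.73  2.36 -0.05 -0.    0.02]
```

```bash
python3 -m inch '[[[0.1,-2,0.7,-0.05,0,0],[0.2,-4,1.4,-0.05,0,0],[0.4,-6,2.1,-0.05,0,0],[0.5,-6.74,2.36,-0.05,0,0],[1.7,-6.74,2.36,-0.05,0,0],[1.7,-6.74,2.36,-0.05,0,0]]]' 0.56
python3 - <<'E'
from h import *
print(togo([.5203,.0126,.189],down(np.radians(22.3))))
print(togo([.5203,.0126,.189],down(np.radians(22.3))))
im,K,Rc,t=cam("wrist");save("w4.png",im)
print(togo([.5203,.0126,.189],down(np.radians(22.3))))
E
```

```text
t: 6.12
eef_pos: [0.5207, 0.013, 0.2184]
tool_rot: [0.587, 0.393, 0.588, -0.394]
contact_force: [0.1, -0.5, -0.3]
finger_gap: 0.562
[ 1.18 -0.02  0.01  0.   -0.01  0.01]
[ 1.18 -0.02  0.01  0.   -0.01  0.01]
[ 1.21 -0.05 -0.    0.01 -0.   -0.  ]
```

```bash
python3 -m inch '[[[0.8,-0.03,0,0,0,0],[1.18,-0.03,0,0,0,0],[1.18,-0.03,0,0,0,0]]]';  python3 -m inch '[[[0,0,0,0,0,0],[0,0,0,0,0,0],[0,0,0,0,0,0],[-0.6,0,0,0,0,0],[-2,0,0,0,0,0],[-2.9,0,0,0,0,0]]]' 0.3 60;  python3 -m inch '[[[0,1.8,-0.9,0,0,0],[0,3.8,-1.8,0,0,0],[0.2,5.7,-2.7,0,0,0],[0.2,7.4,-3.64,0,0,0],[1.6,7.4,-3.64,0,0,0],[2.7,7.4,-3.64,0,0,0],[2.7,7.4,-3.64,0,0,0]]]';  python3 -m inch '[[[0,0,0,0,0,0],[0,0,0,0,0,0],[-1,0,0,0,0,0],[-2.8,0,0,0,0,0]]]' 0.58
python3 - <<'E'
from h import *
print(togo([.5112,.0348,.25],down(np.radians(22.3))))
im,K,Rc,t=cam("wrist");save("w5.png",im)
E
```

```text
t: 6.55
eef_pos: [0.5207, 0.0126, 0.1895]
tool_rot: [0.587, 0.394, 0.587, -0.394]
contact_force: [0.4, -0.3, 0.7]
finger_gap: 0.556
t: 7.3
eef_pos: [0.5205, 0.0121, 0.2636]
tool_rot: [0.588, 0.394, 0.587, -0.394]
contact_force: [-0.0, 0.4, -1.1]
finger_gap: 0.438
t: 8.18
eef_pos: [0.6549, 0.1665, 0.1916]
tool_rot: [0.586, 0.392, 0.589, -0.396]
contact_force: [-1.0, 0.0, -0.6]
finger_gap: 0.439
t: 8.68
eef_pos: [0.6563, 0.1666, 0.2646]
tool_rot: [0.587, 0.393, 0.588, -0.395]
contact_force: [0.1, 0.7, 0.4]
finger_gap: 0.579
[ 0.6  -7.37  2.68 -0.   -0.    0.02]
```

Run:
```python
from h import *
d=load("w1.npz");im,K,Rc,t=d
yd=np.array([-.3795,.925,0]);c=np.array([.5203,.0126,0])
H=c+.056*yd+[0,0,.028]
for a in(1.4,1.6,1.8,1.9,2.0,2.1,2.2):
    dir_=-np.cos(a)*yd+np.array([0,0,np.sin(a)])
    print(a,(proj(K,Rc,t,H+.096*dir_)/.7).round(), (proj(K,Rc,t,H+.02*dir_)/.7).round())
```

```text
1.4 [388. 275.] [389. 229.]
1.6 [386. 240.] [389. 223.]
1.8 [384. 202.] [388. 217.]
1.9 [384. 183.] [388. 214.]
2.0 [383. 165.] [388. 211.]
2.1 [382. 147.] [388. 208.]
2.2 [382. 131.] [388. 206.]
```

```bash
python3 -m inch '[[[0.1,-2,0.7,0,0,0],[0.2,-4,1.4,0,0,0],[0.4,-6,2.1,0,0,0],[0.6,-7.37,2.68,0,0,0],[1.7,-7.37,2.68,0,0,0],[1.7,-7.37,2.68,0,0,0]]]' 0.56
python3 - <<'E'
from h import *
im,K,Rc,t=cam("wrist");save("w6.png",im)
print(togo([.5112,.0348,.189],down(np.radians(22.3))))
E
```

```text
t: 9.48
eef_pos: [0.5113, 0.0343, 0.2219]
tool_rot: [0.587, 0.394, 0.588, -0.394]
contact_force: [0.4, 0.1, 0.2]
finger_gap: 0.563
[ 1.35 -0.04 -0.02 -0.   -0.   -0.01]
```

```bash
python3 -m inch '[[[0.7,-0.04,-0.02,0,0,0],[1.33,-0.04,-0.02,0,0,0],[1.33,-0.04,-0.02,0,0,0]]]';  python3 -m inch '[[[0,0,0,0,0,0],[0,0,0,0,0,0],[0,0,0,0,0,0],[-0.6,0,0,0,0,0],[-2,0,0,0,0,0],[-2.9,0,0,0,0,0]]]' 0.3 60;  python3 -m inch '[[[0,2,-1,0,0,0],[0,4,-2,0,0,0],[0.2,6,-3,0,0,0],[0.2,7.96,-4.05,0,0,0],[1.6,7.96,-4.05,0,0,0],[2.7,7.96,-4.05,0,0,0],[2.7,7.96,-4.05,0,0,0]]]';  python3 -m inch '[[[0,0,0,0,0,0],[0,0,0,0,0,0],[-1,0,0,0,0,0],[-2.8,0,0,0,0,0]]]' 0.58
python3 - <<'E'
from h import *
# look pose over blanks, tool z away: yaw -60ish
for yaw in (25,): print(togo([.50,.26,.40],down(np.radians(yaw))))
d=cam("top");np.savez("top1.npz",im=d[0],K=d[1],Rc=d[2],t=d[3])
b=wblobs(d,(20,100,140),(32,255,255),.016,8,(190,220,400,360))
print(arm.get_state()["qpos"])
E
```

```text
t: 9.9
eef_pos: [0.51, 0.0351, 0.1869]
tool_rot: [0.586, 0.393, 0.588, -0.395]
contact_force: [-0.4, -0.1, 0.2]
finger_gap: 0.563
t: 10.65
eef_pos: [0.5114, 0.0347, 0.2635]
tool_rot: [0.588, 0.395, 0.587, -0.393]
contact_force: [0.4, -1.2, -0.7]
finger_gap: 0.443
t: 11.52
eef_pos: [0.6549, 0.204, 0.1915]
tool_rot: [0.586, 0.392, 0.589, -0.395]
contact_force: [-0.4, -0.2, -0.7]
finger_gap: 0.438
t: 12.02
eef_pos: [0.6559, 0.204, 0.2648]
tool_rot: [0.587, 0.393, 0.588, -0.394]
contact_force: [0.7, 0.5, 0.4]
finger_gap: 0.579
[-5.4  -4.93 -4.44 -0.34 -0.    0.02]
px [262. 340.] c [0.4107 0.247 ] size [0.0199 0.0099] long yaw -0.8
[-0.69248854  0.62241445  0.45876144  1.61015865 -0.31890644  0.97149417
  0.25877544]
```

Run:
```python
from h import *
print(togo([.458,.344,.40],down(np.radians(25))))
```

```text
[-5.11 -5.28 -8.23 -0.34  0.   -0.09]
```

```bash
python3 -m inch '[[[-2,0,0,0,0,0],[-4,-1,-1.6,0,0,0],[-5.1,-2.2,-3.4,-0.2,0,0],[-5.1,-3.4,-5.3,-0.3,0,0],[-5.1,-4.6,-7.2,-0.34,0,0],[-5.1,-5.28,-8.23,-0.34,0,0],[-5.1,-5.28,-8.23,-0.34,0,0]]]' 0.56
python3 - <<'E'
from h import *
d=cam("wrist");save("w7.png",cv2.resize(d[0],(800,600)));np.savez("w7.npz",im=d[0],K=d[1],Rc=d[2],t=d[3])
wblobs(d,*BR,.016,60)
E
```

```text
t: 12.95
eef_pos: [0.4539, 0.3468, 0.3935]
tool_rot: [0.597, 0.379, 0.598, -0.377]
contact_force: [0.3, 0.0, -0.4]
finger_gap: 0.558
px [303. 342.] c [0.4167 0.2581] size [0.0422 0.0211] long yaw 25.4
px [477. 351.] c [0.5406 0.3085] size [0.0457 0.0193] long yaw -68.4
px [706. 309.] c [0.6806 0.4127] size [0.0681 0.0498] long yaw -21.6
px [419. 234.] c [0.4607 0.3709] size [0.0416 0.0167] long yaw -40.2
```

View pics/w7.png

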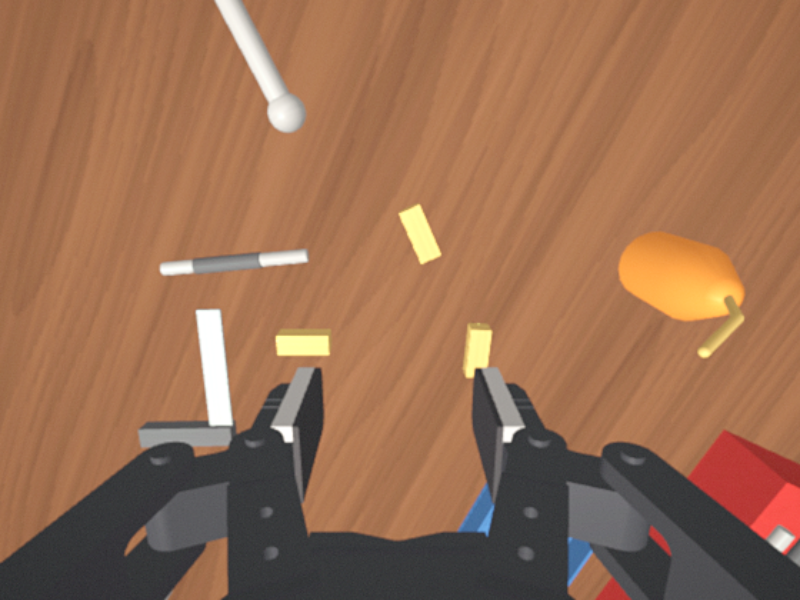

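```bash
cat >> h.py <<'E'
def topface(d,box,z=.016):
    "bright top face of the brass piece in box (800x600 px)"
    im=d[0];hsv=cv2.cvtColor(im,cv2.COLOR_RGB2HSV);x0,y0,x1,y1=[int(b*.7) for b in box]
    m=cv2.inRange(hsv,*BR);k=np.zeros_like(m);k[y0:y1,x0:x1]=1;m=m*k
    v=hsv[...,2];th,_=cv2.threshold(v[m>0].reshape(-1,1),0,255,cv2.THRESH_OTSU);lo=np.median(v[(m>0)&(v<=th)]);hi=np.median(v[(m>0)&(v>th)])
    th=(lo+hi)/2 if hi-lo>15 else 0
    print("V",lo,hi);m=m*(v>th)
    dd=im.copy();dd[m==0]//=3
    c=max(cv2.findContours(m.astype(np.uint8),cv2.RETR_EXTERNAL,cv2.CHAIN_APPROX_NONE)[0],key=cv2.contourArea)
    P=np.array([ray(*d[1:],*p[0],z)[:2] for p in c],np.float32);c0,wh,a=cv2.minAreaRect(P)
    if wh[0]<wh[1]: wh=wh[::-1];a+=90
    a=(a+90)%180-90
    print("top c",np.round(c0,4),np.round(wh,4),round(a,1));return np.array(c0),a
E
python3 - <<'E'
from h import *
d=load("w7.npz")
for b in((265,320,340,365),(455,310,500,380),(390,200,450,270)): topface(d,b)
print(togo([.4165,.2575,.21],down(np.radians(25.4))))
E
```

```text
V 185.0 255.0
top c [0.4172 0.2551] [0.0405 0.0153] 25.4
V 200.0 255.0
top c [0.5418 0.3069] [0.0415 0.0178] -68.1
V 187.5 255.0
top c [0.4611 0.3705] [0.0405 0.0167] -40.4
[ 7.32 -2.93  2.51 -0.03 -0.01 -0.02]
```

```bash
python3 -m inch '[[[1.8,-0.7,0.7,0,0,0],[3.6,-1.5,1.3,0,0,0],[5.4,-2.2,2,0,0,0],[7.2,-2.95,2.61,-0.03,0,0],[7.4,-2.95,2.61,-0.03,0,0],[7.4,-2.95,2.61,-0.03,0,0]]]' 0.6
python3 - <<'E'
from h import *
d=cam("wrist");np.savez("w8.npz",im=d[0],K=d[1],Rc=d[2],t=d[3]);save("w8.png",d[0])
c,a=topface(d,(320,300,480,410))
print(togo([*c,.181],down(np.radians(a))))
E
```

```text
t: 13.75
eef_pos: [0.4192, 0.2544, 0.2077]
tool_rot: [0.598, 0.38, 0.596, -0.378]
contact_force: [0.1, 0.5, 0.5]
finger_gap: 0.6
V 149.0 251.0
top c [0.4167 0.2551] [0.0397 0.0157] 25.1
[ 1.09 -0.11 -0.04  0.01 -0.01 -0.04]
```

```bash
python3 -m inch '[[[0.6,-0.1,-0.03,0,0,0],[1.1,-0.1,-0.03,0,0,0],[1.1,-0.1,-0.03,0,0,0]]]';  python3 -m inch '[[[0,0,0,0,0,0],[0,0,0,0,0,0],[0,0,0,0,0,0],[0,0,0,0,0,0],[-1,0,0,0,0,0],[-2.8,0,0,0,0,0],[-3.4,0,0,0,0,0],[-3.4,0,0,0,0,0]]]' 0.3 60
python3 - <<'E'
from h import *
print(togo([.5112,.0348,.265],down(np.radians(22.3))))
print(togo([.5294,-.0096,.265],down(np.radians(22.3))))
E
```

```text
t: 14.18
eef_pos: [0.4138, 0.2536, 0.1776]
tool_rot: [0.597, 0.377, 0.598, -0.379]
contact_force: [-0.4, -0.8, -0.0]
finger_gap: 0.604
t: 15.18
eef_pos: [0.4147, 0.2538, 0.2644]
tool_rot: [0.597, 0.379, 0.597, -0.378]
contact_force: [-0.1, 0.5, -1.2]
finger_gap: 0.445
[-0.03 -0.25  9.57  0.37 -0.01 -0.01]
[-4.000e-02 -3.500e-01  1.149e+01  3.700e-01 -1.000e-02 -1.000e-02]
```

```bash
python3 -m inch '[[[-1.6,0,0.8,0,0,0],[-2.9,0,2.4,0,0,0],[-2.9,-0.1,4.6,0.2,0,0],[-2.9,-0.2,6.8,0.37,0,0],[-2.9,-0.25,9,0.37,0,0],[-2.2,-0.25,9.57,0.37,0,0],[-0.5,-0.25,9.57,0.37,0,0],[1.3,-0.25,9.57,0.37,0,0],[1.5,-0.25,9.57,0.37,0,0],[1.5,-0.25,9.57,0.37,0,0]]]'
python3 - <<'E'
from h import *
print(togo([.5112,.0348,.1885],down(np.radians(22.3))))
d=cam("wrist");np.savez("w9.npz",im=d[0],K=d[1],Rc=d[2],t=d[3]);save("w9.png",cv2.resize(d[0],(800,600)))
print(togo([.5112,.0348,.1885],down(np.radians(22.3))))
E
```

```text
t: 16.42
eef_pos: [0.5108, 0.0344, 0.2258]
tool_rot: [0.587, 0.393, 0.588, -0.394]
contact_force: [-0.0, 0.2, -1.3]
finger_gap: 0.448
[ 1.49  0.02 -0.01  0.    0.    0.01]
[ 1.53 -0.01 -0.02  0.    0.   -0.01]
```

View pics/w9.png

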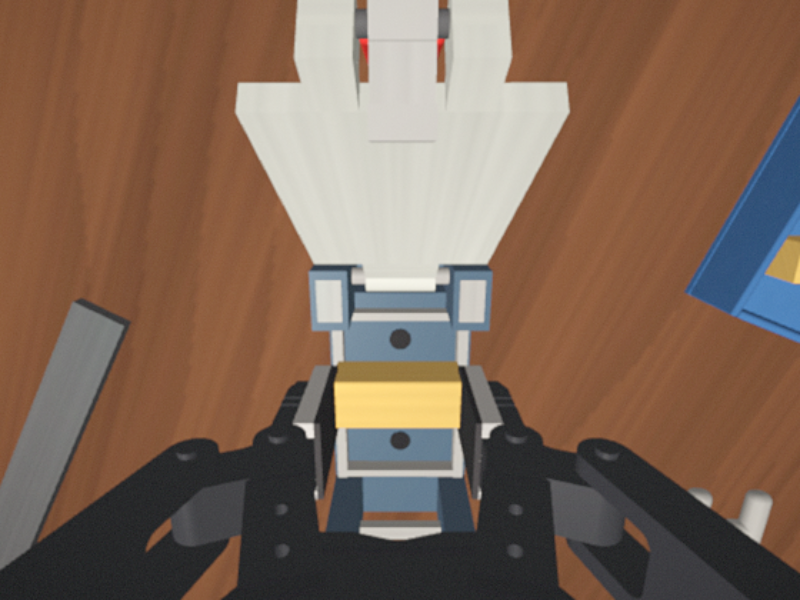

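The blank is gripped squarely above nest 2, with its top face spanning (336..461, 380..427). The nest is empty and the leaf and lever stand clear behind it.

Run:
```python
from h import *
d=load("w9.npz");s=arm.get_state()
c,a=topface(d,(325,350,475,440),.0625)
r=rot(s);print(s["eef_pos"],"offset tool yz mm",r.inv().apply(np.r_[c,.0625]-s["eef_pos"])*1000)
y0=ray(*d[1:],400*.7,339*.7,.008)[:2];y1=ray(*d[1:],400*.7,440*.7,.008)[:2];print("bores",y0,y1)
```

```text
V 150.0 251.0
top c [0.5101 0.0343] [0.0381 0.0156] 22.4
[0.51155513 0.03450519 0.2268505 ] offset tool yz mm [164.34867667  -1.62348835  -0.49814597]
bores [0.51117029 0.03451833] [ 0.52943426 -0.00963493]
```

```bash
python3 -m inch '[[[0.7,0.03,0,0,0,0],[1.3,0.03,0,0,0,0],[1.5,0.03,0,0,0,0],[1.5,0.03,0,0,0,0]]]';  python3 -m inch '[[[0,0,0,0,0,0],[0,0,0,0,0,0],[0,0,0,0,0,0],[-0.6,0,0,0,0,0],[-2,0,0,0,0,0],[-4,0,0,0,0,0],[-5.8,0,0,0,0,0],[-5.8,0,0,0,0,0]]]' 0.56
python3 - <<'E'
from h import *
d=cam("wrist");np.savez("w10.npz",im=d[0],K=d[1],Rc=d[2],t=d[3]);save("w10.png",d[0])
wblobs(d,*BR,.024,60)
print(togo([.5418,.3069,.34],down(np.radians(-68.1))),togo([.4611,.3705,.34],down(np.radians(-40.4))))
E
```

```text
t: 16.98
eef_pos: [0.5116, 0.0348, 0.1883]
tool_rot: [0.587, 0.394, 0.587, -0.394]
contact_force: [1.1, 0.8, -0.7]
finger_gap: 0.445
t: 17.98
eef_pos: [0.5138, 0.0344, 0.3387]
tool_rot: [0.589, 0.397, 0.585, -0.391]
contact_force: [-0.1, -0.3, 0.2]
finger_gap: 0.564
px [ 69. 502.] c [ 0.3663 -0.1979] size [0.0186 0.0076] long yaw 66.6
px [389. 274.] c [0.5105 0.0363] size [0.0399 0.0177] long yaw 22.2
px [663. 217.] c [0.6462 0.1288] size [0.0453 0.015 ] long yaw 22.3
px [699. 162.] c [0.649  0.1634] size [0.0461 0.0148] long yaw 22.4
px [735. 101.] c [0.6492 0.1985] size [0.047  0.0153] long yaw 22.4
[-0.11  5.21 -9.63 11.3  -0.03 -0.03] [ -0.12   3.19 -13.21   7.84  -0.02  -0.04]
```

```bash
python3 -m inch '[[[0,0.5,-1,1.25,0,0],[0,1.1,-2.1,2.5,0,0],[0,1.6,-3.1,3.75,0,0],[0,2.2,-4.2,5,0,0],[0,2.8,-5.2,6.25,0,0],[0,3.4,-6.3,7.5,0,0],[0,4,-7.4,8.75,0,0],[0,4.6,-8.5,10,0,0],[0.8,5.21,-9.63,11.3,0,0],[2.6,5.21,-9.63,11.3,0,0]]]' 0.6; python3 -m inch '[[[1.5,0,0,0,0,0],[2.5,0,0,0,0,0],[2.5,0,0,0,0,0]]]'
python3 - <<'E'
from h import *
d=cam("wrist");np.savez("w11.npz",im=d[0],K=d[1],Rc=d[2],t=d[3]);save("w11.png",d[0])
c,a=topface(d,(320,300,480,420))
print(togo([*c,.180],down(np.radians(a))), arm.get_state()["qpos"][6])
E
```

```text
t: 19.27
eef_pos: [0.5407, 0.312, 0.2683]
tool_rot: [0.135, 0.695, 0.137, -0.693]
contact_force: [-0.7, -0.2, 1.1]
finger_gap: 0.599
t: 19.65
eef_pos: [0.5387, 0.306, 0.2026]
tool_rot: [-0.135, -0.692, -0.133, 0.697]
contact_force: [0.1, 0.0, 0.1]
finger_gap: 0.599
V 188.0 255.0
top c [0.5433 0.3064] [0.0399 0.0156] -68.1
[ 0.98  0.05 -0.13 -0.    0.03 -0.01] -1.318432343619729
```

```bash
python3 -m inch '[[[0.5,0.05,-0.12,0,0,0],[0.98,0.05,-0.12,0,0,0],[0.98,0.05,-0.12,0,0,0]]]';  python3 -m inch '[[[0,0,0,0,0,0],[0,0,0,0,0,0],[0,0,0,0,0,0],[0,0,0,0,0,0],[-1,0,0,0,0,0],[-3,0,0,0,0,0],[-5,0,0,0,0,0],[-6.2,0,0,0,0,0],[-6.2,0,0,0,0,0]]]' 0.3 60
python3 - <<'E'
from h import *
print(togo([.5203,.0126,.34],down(np.radians(22.3))))
E
```

```text
t: 20.08
eef_pos: [0.5435, 0.3069, 0.1807]
tool_rot: [-0.135, -0.694, -0.134, 0.695]
contact_force: [0.4, 0.0, -0.5]
finger_gap: 0.604
t: 21.2
eef_pos: [0.5455, 0.3069, 0.3413]
tool_rot: [0.133, 0.697, 0.135, -0.692]
contact_force: [0.1, 0.5, -0.9]
finger_gap: 0.44
[-1.000e-02  1.055e+01  5.320e+00 -1.130e+01 -5.000e-02 -3.000e-02]
```

```bash
python3 -m inch '[[[0,1.1,0.6,-1.25,0,0],[0,2.3,1.1,-2.5,0,0],[0,3.5,1.7,-3.75,0,0],[0,4.7,2.3,-5,0,0],[0,5.9,2.9,-6.25,0,0],[0,7.1,3.5,-7.5,0,0],[0,8.3,4.1,-8.75,0,0],[0,9.5,4.7,-10,0,0],[0.4,10.55,5.32,-11.3,0,0],[2,10.55,5.32,-11.3,0,0]]]'; python3 -m inch '[[[1.3,0,0,0,0,0],[2.6,0,0,0,0,0],[2.6,0,0,0,0,0]]]'
python3 - <<'E'
from h import *
s=arm.get_state();d=cam("wrist");np.savez("w12.npz",im=d[0],K=d[1],Rc=d[2],t=d[3]);save("w12.png",d[0])
zt=s["eef_pos"][2]-.164
c,a=topface(d,(325,350,475,440),zt)
g=togo([.5203,.0126,.1885],down(np.radians(22.3)));print(s["eef_pos"],g,"piece off nest, tool yz units",rot(s).inv().apply(np.r_[c,0]-[.5203,.0126,0])[1:]/.025)
E
```

```text
t: 22.45
eef_pos: [0.5195, 0.009, 0.288]
tool_rot: [0.588, 0.396, 0.585, -0.394]
contact_force: [1.6, 1.2, -1.4]
finger_gap: 0.446
t: 22.82
eef_pos: [0.5166, 0.0125, 0.2188]
tool_rot: [0.585, 0.392, 0.589, -0.396]
contact_force: [1.8, -0.2, -0.5]
finger_gap: 0.44
V 150.0 250.0
top c [0.5144 0.013 ] [0.037  0.0151] 22.6
[0.51655204 0.0125211  0.21878977] [ 1.28  0.1   0.03 -0.   -0.    0.03] piece off nest, tool yz units [-0.21261863 -0.10661897]
```

```bash
python3 -m inch '[[[0,0.06,0.03,0,0,0],[0,0.06,0.03,0,0,0],[0,0.06,0.03,0,0,0]]]'
python3 - <<'E'
from h import *
s=arm.get_state();d=cam("wrist");np.savez("w12.npz",im=d[0],K=d[1],Rc=d[2],t=d[3]);save("w12.png",d[0])
zt=s["eef_pos"][2]-.164
c,a=topface(d,(325,350,475,440),zt)
g=togo([.5203,.0126,.1885],down(np.radians(22.3)));print(s["eef_pos"],g,"piece off nest, tool yz units",rot(s).inv().apply(np.r_[c,0]-[.5203,.0126,0])[1:]/.025)
E
```

```text
t: 23.25
eef_pos: [0.5213, 0.0126, 0.2227]
tool_rot: [0.588, 0.394, 0.587, -0.393]
contact_force: [-0.6, 0.1, -0.9]
finger_gap: 0.444
V 150.0 251.0
top c [0.5208 0.0135] [0.037  0.0151] 22.3
[0.52127021 0.01261167 0.22267619] [ 1.36 -0.03 -0.01  0.    0.   -0.01] piece off nest, tool yz units [ 0.03294922 -0.02661208]
```

Settled; descend and release.

```bash
python3 -m inch '[[[0.7,-0.03,0.02,0,0,0],[1.2,-0.03,0.02,0,0,0],[1.36,-0.03,0.02,0,0,0],[1.36,-0.03,0.02,0,0,0]]]';  python3 -m inch '[[[0,0,0,0,0,0],[0,0,0,0,0,0],[0,0,0,0,0,0],[-0.6,0,0,0,0,0],[-2,0,0,0,0,0],[-4,0,0,0,0,0],[-5.8,0,0,0,0,0],[-5.8,0,0,0,0,0]]]' 0.56
python3 - <<'E'
from h import *
d=cam("wrist");np.savez("w10.npz",im=d[0],K=d[1],Rc=d[2],t=d[3]);save("w10.png",d[0])
wblobs(d,*BR,.024,60,(330,230,450,380))
print(togo([.4611,.3705,.34],down(np.radians(-40.4))))
E
```

```text
t: 23.8
eef_pos: [0.52, 0.0112, 0.1893]
tool_rot: [0.585, 0.394, 0.589, -0.394]
contact_force: [-8.0, 0.6, 25.4]
finger_gap: 0.44
t: 24.8
eef_pos: [0.5223, 0.0113, 0.3375]
tool_rot: [0.589, 0.397, 0.585, -0.391]
contact_force: [-0.4, 0.3, -0.9]
finger_gap: 0.562
px [389. 275.] c [0.5191 0.0128] size [0.0397 0.0168] long yaw 22.2
px [390. 240.] c [0.5119 0.0327] size [0.0388 0.0118] long yaw 22.3
[ -0.18   3.23 -14.19   7.84  -0.02  -0.04]
```

Run:
```python
from h import *
im=load("w10.npz")[0];save("w10c.png",cv2.resize(im[110:290,190:370],(720,720),interpolation=cv2.INTER_CUBIC)[:600])
```

```text
(no output)
```

View pics/w10c.png

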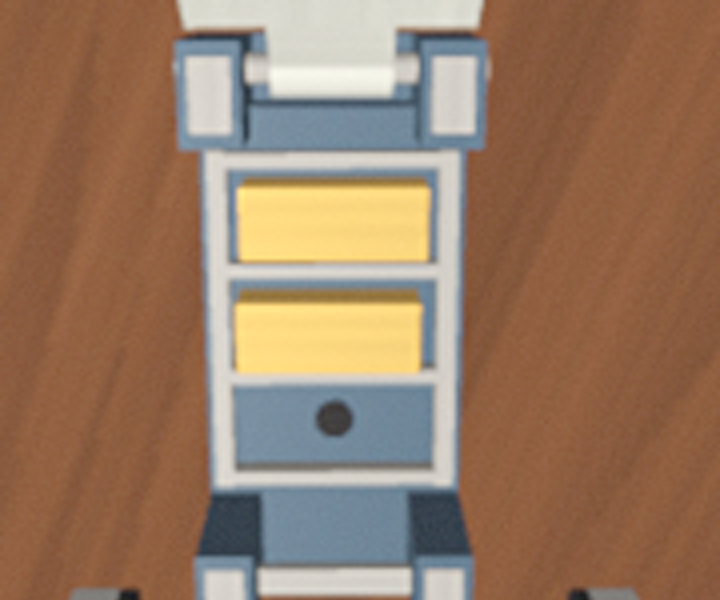

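Both blanks lie flat in their nests, at (333,220) and (328,335) in the crop. The nest at (335,425) is still empty. Next is the third blank.

```bash
python3 -m inch '[[[0,0.4,-1.8,1,0,0],[0,0.8,-3.6,2,0,0],[0,1.2,-5.4,3,0,0],[0,1.6,-7.2,4,0,0],[0,2,-9,5,0,0],[0,2.4,-10.8,6,0,0],[0,2.8,-12.5,7,0,0],[0.8,3.23,-14.19,7.84,0,0],[2.6,3.23,-14.19,7.84,0,0],[4.4,3.23,-14.19,7.84,0,0]]]' 0.6; python3 -m inch '[[[0.7,0,0,0,0,0],[0.7,0,0,0,0,0],[0.7,0,0,0,0,0]]]'
python3 - <<'E'
from h import *
d=cam("wrist");np.savez("w11.npz",im=d[0],K=d[1],Rc=d[2],t=d[3]);save("w11.png",d[0])
c,a=topface(d,(320,300,480,420))
print(togo([*c,.180],down(np.radians(a))))
E
```

```text
t: 26.1
eef_pos: [0.459, 0.3715, 0.2202]
tool_rot: [-0.298, -0.641, -0.297, 0.642]
contact_force: [-0.8, -0.0, 0.7]
finger_gap: 0.599
t: 26.48
eef_pos: [0.4613, 0.3708, 0.2067]
tool_rot: [0.296, 0.643, 0.297, -0.641]
contact_force: [0.6, -0.3, 0.9]
finger_gap: 0.601
V 188.0 255.0
top c [0.4614 0.3706] [0.04   0.0157] -40.4
[ 1.08  0.01  0.01 -0.01 -0.03 -0.  ]
```

```bash
python3 -m inch '[[[0.6,0,0,0,0,0],[1.08,0,0,0,0,0],[1.08,0,0,0,0,0]]]';  python3 -m inch '[[[0,0,0,0,0,0],[0,0,0,0,0,0],[0,0,0,0,0,0],[0,0,0,0,0,0],[-1,0,0,0,0,0],[-3,0,0,0,0,0],[-5,0,0,0,0,0],[-6.2,0,0,0,0,0],[-6.2,0,0,0,0,0]]]' 0.3 60
python3 - <<'E'
from h import *
print(togo([.5294,-.0096,.34],down(np.radians(22.3))))
E
```

```text
t: 26.9
eef_pos: [0.4594, 0.3702, 0.1766]
tool_rot: [-0.297, -0.641, -0.296, 0.643]
contact_force: [0.2, 0.8, 0.1]
finger_gap: 0.597
t: 28.02
eef_pos: [0.4615, 0.3711, 0.3362]
tool_rot: [0.296, 0.644, 0.297, -0.64]
contact_force: [0.9, 0.7, -0.3]
finger_gap: 0.446
[-0.22 11.94  9.83 -7.84 -0.04 -0.03]
```

```bash
python3 -m inch '[[[0,1.3,1.1,-1,0,0],[0,2.8,2.3,-2,0,0],[0,4.4,3.6,-3,0,0],[0,6,4.9,-4,0,0],[0,7.6,6.2,-5,0,0],[0,9.2,7.5,-6,0,0],[0,10.8,8.8,-7,0,0],[0.4,11.94,9.83,-7.84,0,0],[2.2,11.94,9.83,-7.84,0,0],[4,11.94,9.83,-7.84,0,0]]]'; python3 -m inch '[[[0.5,0,0,0,0,0],[0.5,0,0,0,0,0],[0.5,0,0,0,0,0],[0.5,0,0,0,0,0],[0.5,0,0,0,0,0]]]'
python3 - <<'E'
from h import *
s=arm.get_state();d=cam("wrist");np.savez("w12.npz",im=d[0],K=d[1],Rc=d[2],t=d[3]);save("w12.png",d[0])
zt=s["eef_pos"][2]-.164
c,a=topface(d,(325,352,475,440),zt)
n0=[.5294,-.0096]
g=togo([*n0,.1885],down(np.radians(22.3)));print(s["eef_pos"],g,"piece off nest, tool yz units",rot(s).inv().apply(np.r_[c,0]-[*n0,0])[1:]/.025)
E
```

```text
t: 29.28
eef_pos: [0.5276, -0.0108, 0.231]
tool_rot: [0.587, 0.394, 0.587, -0.395]
contact_force: [0.0, 0.7, 0.2]
finger_gap: 0.443
t: 29.9
eef_pos: [0.5288, -0.0098, 0.2218]
tool_rot: [0.588, 0.394, 0.587, -0.393]
contact_force: [-0.7, -0.9, -1.3]
finger_gap: 0.448
V 149.0 250.0
top c [ 0.5285 -0.0091] [0.0387 0.0156] 22.3
[ 0.52882359 -0.00982725  0.22180566] [ 1.32  0.03  0.    0.    0.   -0.01] piece off nest, tool yz units [-0.02427047 -0.03065413]
```

```bash
python3 -m inch '[[[0.7,0.03,0.03,0,0,0],[1.1,0.03,0.03,0,0,0],[1.3,0.03,0.03,0,0,0],[1.3,0.03,0.03,0,0,0]]]';  python3 -m inch '[[[0,0,0,0,0,0],[0,0,0,0,0,0],[0,0,0,0,0,0],[-0.6,0,0,0,0,0],[-2,0,0,0,0,0],[-4,0,0,0,0,0],[-5.8,0,0,0,0,0],[-5.8,0,0,0,0,0],[-5.8,0,0,0,0,0]]]' 0.56
python3 - <<'E'
from h import *
d=cam("wrist");np.savez("w13.npz",im=d[0],K=d[1],Rc=d[2],t=d[3]);im=d[0]
save("w13c.png",cv2.resize(im[60:270,170:380],(630,630),interpolation=cv2.INTER_CUBIC)[:600])
print(arm.get_state()["qpos"])
E
```

```text
t: 30.45
eef_pos: [0.5291, -0.0107, 0.1877]
tool_rot: [0.587, 0.394, 0.587, -0.394]
contact_force: [0.2, -0.1, -0.0]
finger_gap: 0.445
t: 31.58
eef_pos: [0.5289, -0.0104, 0.3335]
tool_rot: [0.587, 0.394, 0.587, -0.394]
contact_force: [-0.2, 0.3, 0.2]
finger_gap: 0.559
[-0.664331    0.2803875   0.69573754  1.98237216 -0.21933747  0.95476526
  0.52970079]
```

View pics/w13c.png

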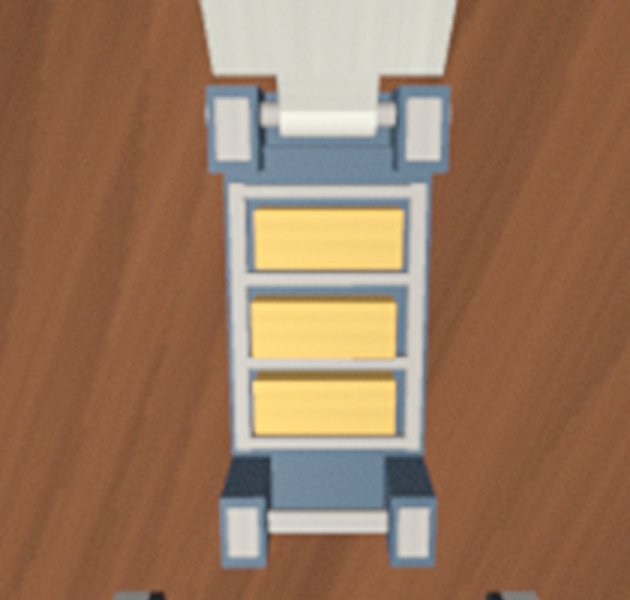

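All three blanks are seated in the nests, at (328,240), (324,328) and (325,405) in the crop. Next I swing the leaf with the two fingertips straddling the lever.

```bash
cat >> h.py <<'E'
C=np.array([.5203,.0126]);TH=np.radians(22.3)
def jig():
    s=arm.get_state();p=s["eef_pos"];dx,dy=np.array(p[:2])-C
    c,sn=np.cos(TH),np.sin(TH)
    print("t",round(s["t"],2),"jig-frame TCP mm x,y,z",np.round([1e3*(c*dx+sn*dy),1e3*(-sn*dx+c*dy),1e3*p[2]],1),"F",np.round(s["contact_force"],1),"gap",round(s["finger_gap"],3),"axis",rot(s).as_matrix()[:,0].round(3))
E
python3 -m inch '[[[0,0,-2,0,0,0],[0,0,-4,0,0,0],[0,0,-6,0,0,0],[0.8,0,-6.56,0,0,0],[2,0,-6.56,0,0,0],[2.8,0,-6.56,0,0,0],[2.8,0,-6.56,0,0,0]]]' 0.4
python3 - <<'E'
from h import *
jig()
d=cam("scene");save("s2.png",cv2.resize(d[0][160:350,200:440],(800,633),interpolation=cv2.INTER_CUBIC)[:600])
E
```

```text
t: 32.5
eef_pos: [0.4651, 0.1407, 0.2604]
tool_rot: [0.586, 0.391, 0.588, -0.396]
contact_force: [-0.2, 0.7, -0.7]
finger_gap: 0.397
t 32.5 jig-frame TCP mm x,y,z [ -2.4 139.5 260.4] F [-0.2  0.7 -0.7] gap 0.397 axis [-0.006 -0.004 -1.   ]
```

View pics/s2.png

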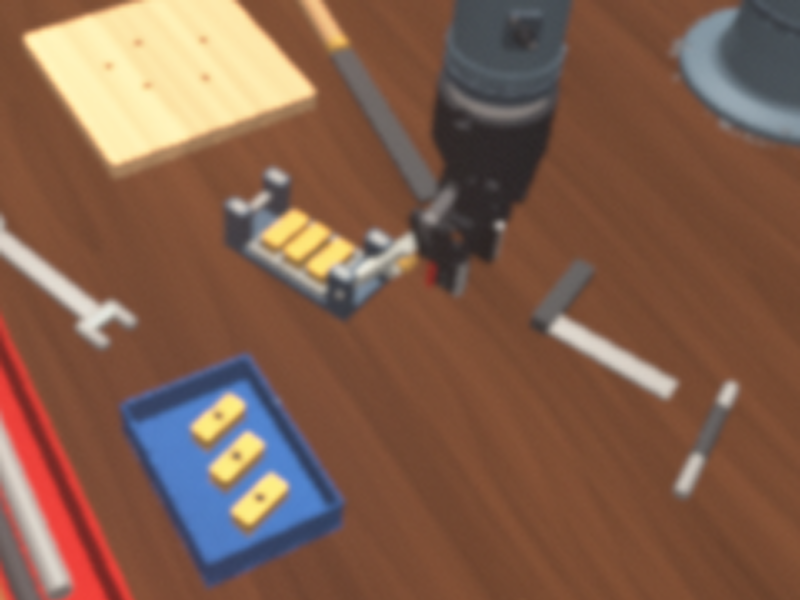

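The scene view shows the fingertips at (460,240), just behind the open leaf, with the red lever at (432,275) and three drilled pieces in the tray.

```bash
python3 -m inch '[[[0,0.06,0.5,0,0,0],[0,0.06,1,0,0,0],[0,0.06,1.5,0,0,0],[0,0.06,2,0,0,0],[0,0.06,2.5,0,0,0],[0,0.06,3,0,0,0],[0,0.06,3.2,0,0,0]]]'
python3 - <<'E'
from h import *
jig()
d=cam("wrist");save("w14.png",cv2.resize(d[0],(640,480)))
E
```

```text
t: 33.42
eef_pos: [0.4989, 0.0667, 0.263]
tool_rot: [0.587, 0.394, 0.587, -0.394]
contact_force: [-0.2, 1.5, -0.2]
finger_gap: 0.399
t 33.42 jig-frame TCP mm x,y,z [  0.8  58.1 263. ] F [-0.2  1.5 -0.2] gap 0.399 axis [-0.    -0.001 -1.   ]
```

View pics/w14.png

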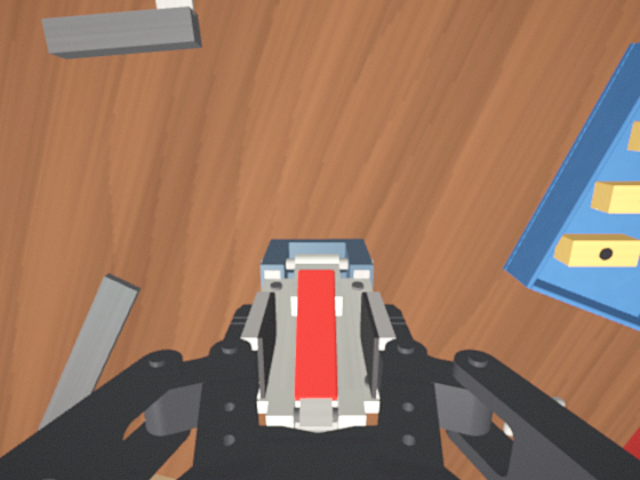

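The picture shows both fingertips bearing on the leaf plate either side of the red lever (316,340). Nothing is touching the lever, so I follow the arc down.

```bash
python3 -m inch '[[[0,0,0.54,0,0,0],[0.15,0,0.95,0,0,0],[0.33,0,1.28,0,0,0],[0.6,0,1.6,0,0,0],[0.92,0,1.88,0,0,0],[1.3,0,2.1,0,0,0],[1.66,0,2.28,0,0,0],[2.1,0,2.4,0,0,0],[2.4,0,2.44,0,0,0],[2.4,0,2.44,0,0,0]]]'
python3 - <<'E'
from h import *
jig()
E
```

```text
t: 34.72
eef_pos: [0.522, 0.0113, 0.2036]
tool_rot: [0.587, 0.394, 0.588, -0.394]
contact_force: [-3.4, -1.0, 7.7]
finger_gap: 0.4
t 34.73 jig-frame TCP mm x,y,z [  1.1  -1.8 203.6] F [-3.4 -1.   7.7] gap 0.4 axis [-0.001  0.001 -1.   ]
```

```bash
python3 -m inch '[[[0.08,0,0,0,0,0],[0.14,0,0,0,0,0],[0.14,0,0,0,0,0]]]'
python3 - <<'E'
from h import *
jig()
E
python3 -m inch '[[[-1,0,0,0,0,0],[-2.5,0,0,0,0,0],[-4.5,0,0,0,0,0],[-4.5,0,0,0,0,0],[-4.5,0,0,0,0,0]]]' 0
python3 - <<'E'
from h import *
jig()
d=cam("wrist");np.savez("w15.npz",im=d[0],K=d[1],Rc=d[2],t=d[3]);save("w15.png",cv2.resize(d[0],(800,600)))
E
```

```text
t: 35.1
eef_pos: [0.5224, 0.0109, 0.2031]
tool_rot: [0.586, 0.394, 0.589, -0.393]
contact_force: [-9.7, 0.2, 31.1]
finger_gap: 0.401
t 35.1 jig-frame TCP mm x,y,z [  1.3  -2.3 203.1] F [-9.7  0.2 31.1] gap 0.401 axis [-0.003  0.003 -1.   ]
t: 35.72
eef_pos: [0.5207, 0.0121, 0.3105]
tool_rot: [0.586, 0.393, 0.589, -0.394]
contact_force: [-0.5, 0.3, -2.7]
finger_gap: 0.096
t 35.73 jig-frame TCP mm x,y,z [ 2.000e-01 -6.000e-01  3.105e+02] F [-0.5  0.3 -2.7] gap 0.096 axis [-0.003  0.001 -1.   ]
```

View pics/w15.png

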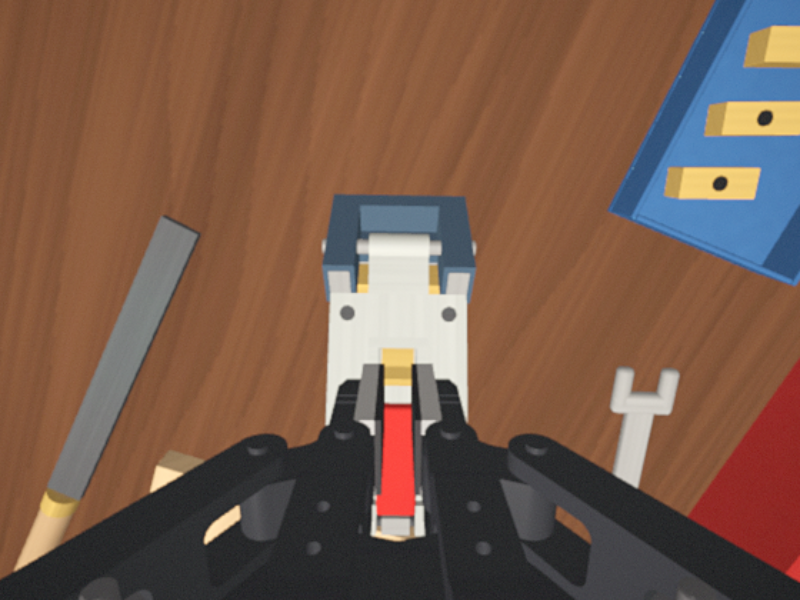

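The leaf lies flat at (398,330) with the brass catch at (397,367) and the red lever still sprung up at (396,460). Next I check that the jig hasn't shifted, then press the lever.

```bash
python3 - <<'E'
from h import *
d=load("w15.npz");f=np.array([ray(*d[1:],u*.7,v*.7,.046)[:2] for u,v in((341,281),(458,282))]);print(f.round(4),f.mean(0),"expected",C+.052*np.array([-np.sin(TH),np.cos(TH)]))
E
python3 -m inch '[[[1.5,0,0.55,0,0,0],[2.8,0,0.55,0,0,0],[3.4,0,0.55,0,0,0],[3.6,0,0.55,0,0,0],[3.8,0,0.55,0,0,0],[3.95,0,0.55,0,0,0],[3.95,0,0.55,0,0,0]]]'
python3 - <<'E'
from h import *
jig()
E
```

```text
[[0.489  0.0128]
 [0.543  0.0345]] [0.51598825 0.02366288] expected [0.50056828 0.06071091]
t: 36.65
eef_pos: [0.5264, 0.0003, 0.2148]
tool_rot: [0.585, 0.394, 0.59, -0.393]
contact_force: [-9.2, 4.2, 17.8]
finger_gap: 0.102
t 36.65 jig-frame TCP mm x,y,z [  0.9 -13.7 214.8] F [-9.2  4.2 17.8] gap 0.102 axis [-0.007  0.005 -1.   ]
```

Run:
```python
from h import *
jig()
w=cam("wrist");s=cam("scene");np.savez("w16.npz",im=w[0],K=w[1],Rc=w[2],t=w[3])
a=cv2.resize(w[0][100:400,80:480],(400,300));b=cv2.resize(s[0][180:330,210:410],(400,300),interpolation=cv2.INTER_CUBIC)
w15=load("w15.npz")[0][100:400,80:480]
tp=cam("top")[0];c=cv2.resize(tp[160:250,170:290],(400,300),interpolation=cv2.INTER_CUBIC)
save("m1.png",np.vstack([np.hstack([a,b]),np.hstack([c,cv2.resize(w15,(400,300))])]))
```

```text
t 36.65 jig-frame TCP mm x,y,z [  0.9 -13.7 214.8] F [-9.2  4.2 17.8] gap 0.102 axis [-0.007  0.005 -1.   ]
```

View pics/m1.png

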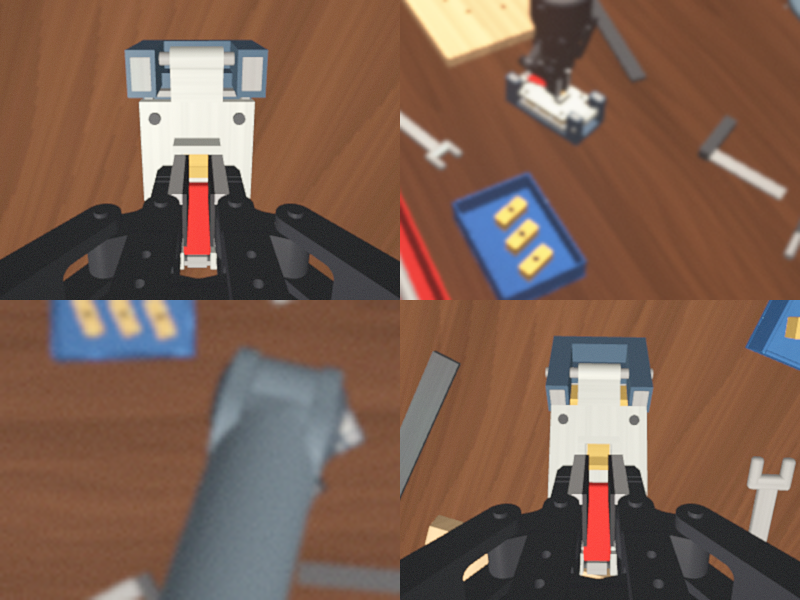

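I see what went wrong. The closing fingers pinched the lever handle and lifted the jig. It's now back on the bench, with the fingers still on the handle. I'll release in place and re-measure.

```bash
python3 -m inch '[[[-0.05,0,0,0,0,0],[-0.05,0,0,0,0,0],[-0.05,0,0,0,0,0],[-0.05,0,0,0,0,0]]]' 0.42
python3 - <<'E'
from h import *
jig()
E
python3 -m inch '[[[-1,0,0,0,0,0],[-3,0,0,0,0,0],[-5,0,0,0,0,0],[-5,0,-1,0,0,0],[-5,0,-1,0,0,0],[-5,0,-1,0,0,0]]]'
python3 - <<'E'
from h import *
jig()
d=cam("wrist");s=cam("scene");np.savez("w17.npz",im=d[0],K=d[1],Rc=d[2],t=d[3])
wblobs(d,*BR,.024,8)
a=cv2.resize(d[0][60:360,80:480],(800,600),interpolation=cv2.INTER_CUBIC);b=cv2.resize(s[0][200:320,230:390],(360,270),interpolation=cv2.INTER_CUBIC)
a[-270:,-360:]=b
save("m2.png",a)
E
```

```text
t: 37.3
eef_pos: [0.5272, -0.0015, 0.2145]
tool_rot: [0.587, 0.394, 0.587, -0.394]
contact_force: [-0.5, -0.0, -1.4]
finger_gap: 0.417
t 37.3 jig-frame TCP mm x,y,z [  1.  -15.6 214.5] F [-0.5 -0.  -1.4] gap 0.417 axis [ 0.    -0.001 -1.   ]
t: 38.05
eef_pos: [0.5173, 0.0214, 0.3389]
tool_rot: [0.587, 0.393, 0.587, -0.394]
contact_force: [0.6, -0.2, -0.4]
finger_gap: 0.421
t 38.05 jig-frame TCP mm x,y,z [  0.6   9.3 338.9] F [ 0.6 -0.2 -0.4] gap 0.421 axis [-0.001 -0.001 -1.   ]
px [ 85. 489.] c [ 0.3737 -0.2011] size [0.0208 0.0208] long yaw -6.7
px [396. 318.] c [ 0.5255 -0.0021] size [0.0133 0.0122] long yaw 22.4
px [678. 195.] c [0.6463 0.1283] size [0.0454 0.0153] long yaw 22.4
px [716. 138.] c [0.6489 0.1631] size [0.0463 0.0143] long yaw 22.4
px [753.  75.] c [0.6498 0.198 ] size [0.0477 0.0161] long yaw 22.4
```

View pics/m2.png

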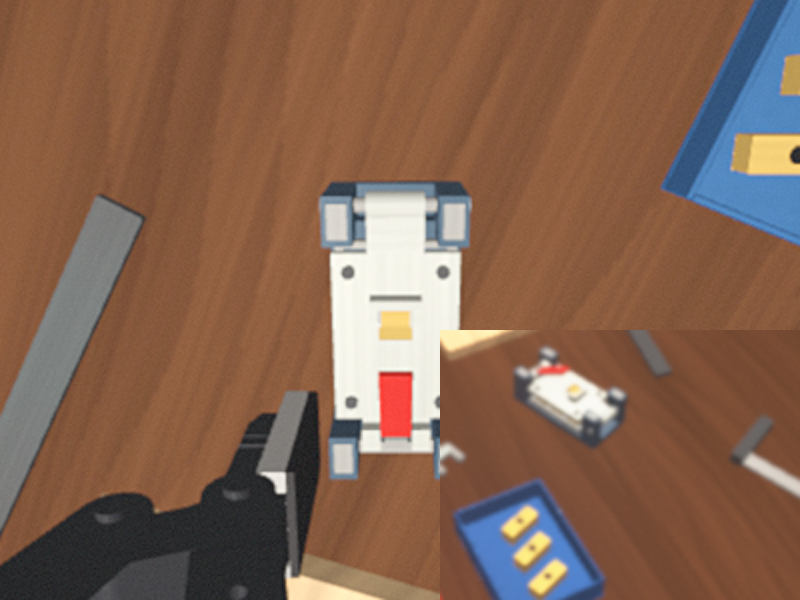

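The leaf looks shut and flat, the lever is up and the catch at (395,325) is clear of it. I'll re-measure the jig pose and test by pressing that the leaf is really down.

Run:
```python
from h import *
d=load("w17.npz")
# foot tops: bright grey quads by segmentation at expected spots
g=cv2.cvtColor(d[0],cv2.COLOR_RGB2HSV)
m=cv2.inRange(g,(0,0,150),(180,45,255))
n,l,st,ce=cv2.connectedComponentsWithStats(m)
for i in range(1,n):
    if 40<st[i,4]<1500 and 230<ce[i][0]<330 and 140<ce[i][1]<320: print(st[i],ce[i].round(1),ray(*d[1:],*ce[i],.046)[:2].round(4))
f=[ray(*d[1:],u,v,.046)[:2] for u,v in((248.5,171),(307,171),(252,289.5))];f=np.array(f);print(f.round(4))
y=f[0]-f[2];x=f[1]-f[0];print(np.linalg.norm(y),np.linalg.norm(x),"yaw",np.degrees(np.arctan2(y[1],y[0]))-90,np.degrees(np.arctan2(x[1],x[0])),"centre",(f[1]+f[2])/2)
```

```text
[301 161  12  20 235] [306.5 170.5] [0.5272 0.0532]
[241 162  13  19 227] [247.5 171. ] [0.4849 0.0354]
[260 274  37  13 344] [277.9 280.7] [ 0.5432 -0.0438]
[246 282  11  15 163] [251.1 288.9] [ 0.5246 -0.0601]
[299 282  11  15 164] [304. 289.] [ 0.5671 -0.0426]
[[ 0.4856  0.0357]
 [ 0.5277  0.0531]
 [ 0.5256 -0.0603]]
0.1040209646233893 0.045559358384010526 yaw 22.61285148316938 22.406467718354357 centre [ 0.5266657  -0.00364371]
```

```bash
sed -i 's/^C=.*/C=np.array([.526,-.0035]);TH=np.radians(22.5)/' h.py
cat >> h.py <<'E'
def J(x,y): return C+x*np.array([np.cos(TH),np.sin(TH)])+y*np.array([-np.sin(TH),np.cos(TH)])
E
python3 - <<'E'
from h import *
jig();print(togo([*J(0,0),.21],down(TH)))
E
```

```text
t 38.15 jig-frame TCP mm x,y,z [  1.4  25.8 338.8] F [-0.3  0.2 -0.3] gap 0.422 axis [-0.001 -0.001 -1.   ]
[ 5.15 -0.04  1.03 -0.03  0.    0.01]
```

```bash
python3 -m inch '[[[1.5,-0.04,1.03,0,0,0],[3.5,-0.04,1.03,0,0,0],[4.8,-0.04,1.03,0,0,0],[5.15,-0.04,1.03,0,0,0],[5.3,-0.04,1.03,0,0,0],[5.3,-0.04,1.03,0,0,0]]]'
python3 - <<'E'
from h import *
jig()
E
python3 -m inch '[[[0.08,0,0,0,0,0],[0.16,0,0,0,0,0],[0.16,0,0,0,0,0]]]'
python3 - <<'E'
from h import *
jig()
E
```

```text
t: 38.9
eef_pos: [0.5273, -0.0025, 0.2082]
tool_rot: [0.588, 0.394, 0.587, -0.393]
contact_force: [-0.1, -0.2, 0.1]
finger_gap: 0.421
t 38.9 jig-frame TCP mm x,y,z [  1.5   0.4 208.2] F [-0.1 -0.2  0.1] gap 0.421 axis [ 0.002  0.    -1.   ]
t: 39.28
eef_pos: [0.5268, -0.0022, 0.2036]
tool_rot: [0.588, 0.394, 0.587, -0.393]
contact_force: [-0.6, 0.3, 0.9]
finger_gap: 0.42
t 39.27 jig-frame TCP mm x,y,z [  1.2   1.  203.6] F [-0.6  0.3  0.9] gap 0.42 axis [ 0.001  0.    -1.   ]
```

```bash
python3 -m inch '[[[0.04,0,0,0,0,0],[0.08,0,0,0,0,0],[0.12,0,0,0,0,0],[0.12,0,0,0,0,0]]]'
python3 - <<'E'
from h import *
jig()
E
python3 -m inch '[[[-1,0,0,0,0,0],[-3,0,0,0,0,0],[-3,0,0,0,0,0],[-3,0,0,0,0,0]]]'; python3 -m inch '[[[0,0,0,0,0,0],[0,0,0,0,0,0],[0,0,0,0,0,0],[0,0,0,0,0,0]]]' 0
python3 - <<'E'
from h import *
jig();print(togo([*J(0,-13),.245],down(TH)))
E
```

```text
t: 39.78
eef_pos: [0.5272, -0.0026, 0.2031]
tool_rot: [0.586, 0.395, 0.588, -0.393]
contact_force: [-7.1, 0.6, 22.1]
finger_gap: 0.416
t 39.77 jig-frame TCP mm x,y,z [  1.4   0.4 203.1] F [-7.1  0.6 22.1] gap 0.416 axis [-0.001  0.003 -1.   ]
t: 40.28
eef_pos: [0.5261, -0.0022, 0.275]
tool_rot: [0.587, 0.394, 0.588, -0.394]
contact_force: [-0.4, -1.0, 0.1]
finger_gap: 0.418
t: 40.78
eef_pos: [0.5264, -0.0024, 0.2749]
tool_rot: [0.587, 0.394, 0.587, -0.394]
contact_force: [-0.3, -0.4, 1.2]
finger_gap: -0.002
t 40.77 jig-frame TCP mm x,y,z [  0.8   0.9 274.9] F [-0.3 -0.4  1.2] gap -0.002 axis [-0.001 -0.    -1.   ]
[ 1.1900e+00  1.7300e+00  5.2003e+02 -2.0000e-02  0.0000e+00  0.0000e+00]
```

```bash
python3 -m inch '[[[0.5,0,0.3,0,0,0],[1,0,0.54,0,0,0],[1.6,0,0.54,0,0,0],[2.1,0,0.54,0,0,0],[2.4,0,0.54,0,0,0],[2.55,0,0.54,0,0,0],[2.55,0,0.54,0,0,0]]]'
python3 - <<'E'
from h import *
jig()
E
python3 -m inch '[[[0.07,0,0,0,0,0],[0.14,0,0,0,0,0],[0.14,0,0,0,0,0]]]'
python3 - <<'E'
from h import *
jig()
E
```

```text
t: 41.65
eef_pos: [0.5316, -0.0147, 0.2113]
tool_rot: [0.587, 0.394, 0.587, -0.394]
contact_force: [0.4, -0.3, 0.1]
finger_gap: -0.001
t 41.65 jig-frame TCP mm x,y,z [  0.9 -12.5 211.3] F [ 0.4 -0.3  0.1] gap -0.001 axis [-0. -0. -1.]
t: 42.02
eef_pos: [0.532, -0.0151, 0.2092]
tool_rot: [0.587, 0.394, 0.587, -0.394]
contact_force: [-3.1, 0.4, 8.5]
finger_gap: 0.001
t 42.02 jig-frame TCP mm x,y,z [  1.1 -13.  209.2] F [-3.1  0.4  8.5] gap 0.001 axis [ 0.     0.001 -1.   ]
```

```bash
python3 -m inch '[[[0.05,0,0,0,0,0],[0.1,0,0,0,0,0],[0.1,0,0,0,0,0]]]'
python3 - <<'E'
from h import *
jig()
E
python3 -m inch '[[[-1,0,0,0,0,0],[-3,0,0,0,0,0],[-4,0,-1,0,0,0],[-4,0,-1,0,0,0],[-4,0,-1,0,0,0]]]'
python3 - <<'E'
from h import *
jig();d=cam("wrist");np.savez("w18.npz",im=d[0],K=d[1],Rc=d[2],t=d[3])
h=cv2.cvtColor(d[0],cv2.COLOR_RGB2HSV);m=cv2.inRange(h,(0,150,120),(8,255,255))
def inj(P): dx=P[:2]-C;return 1e3*np.array([np.cos(TH)*dx[0]+np.sin(TH)*dx[1],-np.sin(TH)*dx[0]+np.cos(TH)*dx[1]])
for c in cv2.findContours(m,cv2.RETR_EXTERNAL,cv2.CHAIN_APPROX_NONE)[0]:
    if 80<cv2.contourArea(c)<4000:
        x,y,w,hh=cv2.boundingRect(c);print((x,y,w,hh),"tip jig",inj(ray(*d[1:],x+w/2,y,.037)).round(1),"low",inj(ray(*d[1:],x+w/2,y+hh,.037)).round(1),"width mm",np.linalg.norm(ray(*d[1:],x,y+3,.037)-ray(*d[1:],x+w,y+3,.037))*1e3)
m=cv2.inRange(h,*BR)
for c in cv2.findContours(m,cv2.RETR_EXTERNAL,cv2.CHAIN_APPROX_NONE)[0]:
    x,y,w,hh=cv2.boundingRect(c)
    if cv2.contourArea(c)>15 and 200<x<350:print("catch",(x,y,w,hh),inj(ray(*d[1:],x+w/2,y+hh,.043)).round(1))
E
```

```text
t: 42.4
eef_pos: [0.5323, -0.0154, 0.2084]
tool_rot: [0.587, 0.395, 0.588, -0.393]
contact_force: [-7.6, 1.0, 22.5]
finger_gap: 0.002
t 42.4 jig-frame TCP mm x,y,z [  1.3 -13.4 208.4] F [-7.6  1.  22.5] gap 0.002 axis [-0.     0.003 -1.   ]
t: 43.02
eef_pos: [0.5217, 0.0079, 0.3048]
tool_rot: [0.587, 0.393, 0.587, -0.394]
contact_force: [-0.1, -0.2, -0.0]
finger_gap: 0.0
t 43.02 jig-frame TCP mm x,y,z [  0.4  12.2 304.8] F [-0.1 -0.2 -0. ] gap 0.0 axis [-0.001 -0.001 -1.   ]
(270, 229, 17, 26) tip jig [ 0.2 -1.2] low [  0.2 -22.3] width mm 12.640209648526938
catch (270, 212, 18, 16) [0.6 1.8]
```

The handle tip at row 229 now sits right against the catch, whose edge is at row 228, with no gap, so the lever has snapped down. The turnover will be: grip the latch end, stand the jig on its hinge end, regrip, then turn on. First a dry run of the wrist pitch in free air, to see whether the joints allow it.

```bash
python3 -m inch '[[[0,0,0,0,-1.2,0],[0,0,0,0,-2.4,0],[0,0,0,0,-3.6,0],[0,0,0,0,-4.8,0],[0,0,0,0,-6,0],[0,0,0,0,-7.2,0],[0,0,0,0,-8.4,0],[0,0,0,0,-9.6,0],[0,0,0,0,-10.8,0],[0,0,0,0,-11.25,0]]]' 0.85
python3 - <<'E'
from h import *
jig();print(np.round(arm.get_state()["qpos"],2))
E
```

```text
t: 44.32
eef_pos: [0.5222, 0.0083, 0.3037]
tool_rot: [0.831, -0.004, -0.001, -0.557]
contact_force: [-0.9, -0.7, -0.1]
finger_gap: 0.852
t 44.33 jig-frame TCP mm x,y,z [  0.9  12.3 303.7] F [-0.9 -0.7 -0.1] gap 0.852 axis [ 0.38  -0.925  0.007]
[-1.41  1.22  1.35  2.17  0.78  0.62 -0.69]
```

```bash
python3 - <<'E'
from h import *
u=np.array([np.sin(TH),-np.cos(TH),0]);X=np.array([np.cos(TH),np.sin(TH),0])
def tool(e):
    "tool pointing u, e rad below horizontal, jaw along jig x"
    x=u*np.cos(e)+np.array([0,0,-np.sin(e)]);return np.c_[x,X,np.cross(x,X)]
print(togo([.451,-.065,.16],tool(np.radians(20))))
E
cat >> h.py <<'E'
u=np.array([np.sin(TH),-np.cos(TH),0]);X=np.array([np.cos(TH),np.sin(TH),0])
def tool(e):
    e=np.radians(e);x=u*np.cos(e)+np.array([0,0,-np.sin(e)]);return np.c_[x,X,np.cross(x,X)]
E
```

```text
[ 1.59 -3.71 -5.78  0.04  2.55  0.03]
```

```bash
python3 -m inch '[[[0.4,-0.9,-1,0,0.8,0],[0.8,-1.9,-2,0,1.6,0],[1.2,-2.9,-3,0,2.5,0],[1.59,-3.71,-4.2,0,2.55,0],[1.59,-3.71,-5.78,0,2.55,0],[1.59,-3.71,-5.78,0,2.55,0]]]'
python3 - <<'E'
from h import *
jig();print(np.round(arm.get_state()["qpos"],2),togo([.451,-.065,.16],tool(20)))
print(togo([.49,-.12,.36],tool(110)))
E
```

```text
t: 45.08
eef_pos: [0.451, -0.0645, 0.1586]
tool_rot: [0.817, 0.095, 0.149, -0.549]
contact_force: [0.5, 0.8, 0.8]
finger_gap: 0.854
t 45.08 jig-frame TCP mm x,y,z [-92.7 -27.6 158.6] F [0.5 0.8 0.8] gap 0.854 axis [ 0.354 -0.868 -0.348]
[-1.28  1.26  1.13  2.33  0.71  0.24 -0.85] [ 0.   -0.01  0.06  0.04 -0.04  0.04]
[-3.200e-01  5.400e-01  8.480e+00  1.000e-02  1.121e+01  6.000e-02]
```

```bash
cat >> h.py <<'E'
def toolw(th,e):
    th,e=np.radians(th),np.radians(e);U=np.array([np.sin(th),-np.cos(th),0]);Xx=np.array([np.cos(th),np.sin(th),0])
    x=U*np.cos(e)+np.array([0,0,-np.sin(e)]);return np.c_[x,Xx,np.cross(x,Xx)]
E
python3 - <<'E'
from h import *
print(togo([.526,-.06,.15],toolw(0,20)))
E
```

```text
[ 1.03  2.85  0.04  1.01 -0.03 -2.6 ]
```

```bash
python3 -m inch '[[[0.5,1.2,0,0.4,0,-1],[0.8,2,0,0.8,0,-2],[1.03,2.85,0,1.01,0,-2.6],[1.03,2.85,0,1.01,0,-2.6],[1.03,2.85,0,1.01,0,-2.6]]]'
python3 - <<'E'
from h import *
jig();print(np.round(arm.get_state()["qpos"],2),togo([.526,-.06,.15],toolw(0,20)))
print(togo([.526,-.19,.36],toolw(0,110)))
E
```

```text
t: 45.7
eef_pos: [0.5254, -0.0598, 0.1526]
tool_rot: [-0.696, -0.127, -0.123, 0.696]
contact_force: [-0.3, 0.6, -0.7]
finger_gap: 0.852
t 45.7 jig-frame TCP mm x,y,z [-22.1 -51.8 152.6] F [-0.3  0.6 -0.7] gap 0.852 axis [ 0.001 -0.937 -0.349]
[-1.01  1.08  0.95  2.04  0.52  0.77 -0.71] [ 0.04  0.02 -0.1  -0.04 -0.05 -0.01]
[ 1.99  0.07  9.59 -0.02 11.2  -0.03]
```

```bash
python3 -m inch '[[[0.2,0,1.5,0,1.2,0],[0.4,0,3,0,2.4,0],[0.7,0,4.5,0,3.6,0],[1,0,6,0,4.8,0],[1.2,0,7.5,0,6,0],[1.4,0,8.8,0,7.2,0],[1.6,0,9.59,0,8.4,0],[1.8,0,9.59,0,9.6,0],[1.99,0.07,9.59,0,10.8,0],[1.99,0.07,9.59,0,11.2,0]]]'
python3 - <<'E'
from h import *
jig();print(np.round(arm.get_state()["qpos"],2),togo([.526,-.19,.36],toolw(0,110)))
print(togo([*J(0,-.052),.28],down(TH)))
E
```

```text
t: 46.95
eef_pos: [0.5246, -0.1904, 0.3568]
tool_rot: [0.404, 0.581, 0.579, -0.405]
contact_force: [0.4, -1.4, 0.3]
finger_gap: 0.85
t 46.95 jig-frame TCP mm x,y,z [ -72.8 -172.1  356.8] F [ 0.4 -1.4  0.3] gap 0.85 axis [ 0.001  0.345 -0.938]
[-0.1   0.34  0.55  1.85 -0.53  1.21  0.68] [-0.12  0.05 -0.06 -0.02 -0.03 -0.01]
[ 4.8   0.83 -4.15 -2.8  -2.49 -0.5 ]
```

All poses are reachable, so I go and grip the latch end from above.

```bash
python3 -m inch '[[[0.8,0.2,-0.8,-0.7,-0.6,-0.1],[2,0.4,-1.7,-1.4,-1.3,-0.25],[3.2,0.6,-2.6,-2.1,-1.9,-0.4],[4.2,0.8,-3.5,-2.8,-2.49,-0.5],[4.8,0.83,-4.15,-2.8,-2.49,-0.5],[4.8,0.83,-4.15,-2.8,-2.49,-0.5],[4.8,0.83,-4.15,-2.8,-2.49,-0.5]]]' 0.85
python3 - <<'E'
from h import *
jig();d=cam("wrist");np.savez("w19.npz",im=d[0],K=d[1],Rc=d[2],t=d[3]);save("w19.png",d[0])
m=cv2.inRange(cv2.cvtColor(d[0],cv2.COLOR_RGB2HSV),(0,0,150),(180,45,255))
n,l,st,ce=cv2.connectedComponentsWithStats(m)
print([ (proj(*d[1:],[*J(a,b),.046])).round() for a in(-.023,.023) for b in(-.052,.052)])
for i in range(1,n):
    if 60<st[i,4]<3000 and 180<ce[i][0]<380: print(st[i],ce[i].round(1),ray(*d[1:],*ce[i],.046)[:2].round(4))
print([J(a,b).round(4) for a in(-.023,.023) for b in(-.052,.052)])
print(togo([*J(0,-.052),.177],down(TH)))
E
```

```text
t: 47.82
eef_pos: [0.5479, -0.0527, 0.2825]
tool_rot: [0.59, 0.393, 0.586, -0.393]
contact_force: [0.7, -0.4, 0.2]
finger_gap: 0.846
t 47.83 jig-frame TCP mm x,y,z [  1.4 -53.8 282.5] F [ 0.7 -0.4  0.2] gap 0.846 axis [ 0.005 -0.003 -1.   ]
[array([239., 222.]), array([233.,  43.]), array([311., 222.]), array([317.,  43.])]
[225  29  16  29 430] [232.5  43.5] [0.4848 0.0355]
[309  29  16  29 427] [316.2  43.3] [0.5272 0.0532]
[251 204  49  20 847] [275.  214.4] [ 0.5439 -0.0468]
[232 212  15  22 293] [238.9 222.2] [ 0.5246 -0.0604]
[305 212  13  21 271] [311. 222.] [ 0.5671 -0.0427]
[array([ 0.5247, -0.0603]), array([0.4849, 0.0357]), array([ 0.5671, -0.0427]), array([0.5273, 0.0533])]
[ 4.23 -0.07 -0.12 -0.01  0.04 -0.03]
```

```bash
python3 -m inch '[[[1.5,-0.07,-0.1,0,0.03,0],[3,-0.07,-0.1,0,0.03,0],[4,-0.07,-0.1,0,0.03,0],[4.23,-0.07,-0.1,0,0.03,0],[4.23,-0.07,-0.1,0,0.03,0]]]' 0.85; python3 -m inch '[[[0,0,0,0,0,0],[0,0,0,0,0,0],[0,0,0,0,0,0],[0,0,0,0,0,0],[0,0,0,0,0,0]]]' 0.5 120
python3 - <<'E'
from h import *
jig()
E
```

```text
t: 48.5
eef_pos: [0.5466, -0.0507, 0.1771]
tool_rot: [0.589, 0.394, 0.587, -0.392]
contact_force: [-0.8, -0.0, 0.2]
finger_gap: 0.844
t: 49.12
eef_pos: [0.547, -0.0502, 0.1783]
tool_rot: [0.59, 0.394, 0.587, -0.391]
contact_force: [-1.2, -1.2, 6.3]
finger_gap: 0.667
t 49.12 jig-frame TCP mm x,y,z [  1.5 -51.2 178.3] F [-1.2 -1.2  6.3] gap 0.667 axis [ 0.006  0.001 -1.   ]
```

```bash
python3 -m inch '[[[-0.5,0,0,0,0,0],[-1.3,0,0,0,0,0],[-2.3,0,0,0,0,0],[-3.5,0,0,0,0,0],[-4.7,0,0,0,0,0],[-5.6,0,0,0,-0.3,0],[-6,0,0,0,-0.9,0],[-6,0,0,0,-1.6,0],[-6,0,0,0,-2.4,0],[-6,0,0,0,-3.2,0]]]'; python3 -m inch '[[[0,0,0,0,-0.8,0],[0,0,0,0,-1.6,0],[0,0,0,0,-2.4,0],[0,0,0,0,-3.2,0],[0,0,0,0,-4,0],[0,0,0,0,-4.8,0],[0,0,0,0,-5.6,0],[0,0,0,0,-6.4,0],[0,0,0,0,-7.2,0],[0,0,0,0,-7.9,0]]]'
python3 - <<'E'
from h import *
jig();print(np.round(arm.get_state()["qpos"],2))
print(togo([.526,-.095,.25],toolw(0,0)))
E
```

```text
t: 50.38
eef_pos: [0.5443, -0.0494, 0.3265]
tool_rot: [0.704, 0.297, 0.442, -0.469]
contact_force: [-0.5, -1.1, -7.0]
finger_gap: 0.66
t: 51.62
eef_pos: [0.546, -0.0475, 0.3246]
tool_rot: [0.833, 0.011, 0.01, -0.552]
contact_force: [-1.2, -0.4, -6.1]
finger_gap: 0.662
t 51.62 jig-frame TCP mm x,y,z [  1.6 -48.3 324.6] F [-1.2 -0.4 -6.1] gap 0.662 axis [ 0.39  -0.921 -0.028]
[-1.18  0.82  1.13  2.14  1.29  0.84 -0.97]
[ 1.52 -1.5  -2.93 -0.01 -0.21 -2.87]
```

```bash
cat >> h.py <<'E'
def incam():
    s=arm.get_state();d=cam("wrist");r=rot(s)
    m=cv2.inRange(cv2.cvtColor(d[0],cv2.COLOR_RGB2HSV),(0,0,120),(180,50,255))
    n,l,st,ce=cv2.connectedComponentsWithStats(m)
    for i in range(1,n):
        if 100<st[i,4]<6000: print(st[i],ce[i].round(1))
    return s,d,r
E
python3 - <<'E'
from h import *
s,d,r=incam();save("w20.png",d[0])
for p in [(.132,-.023,-.103),(.132,.023,-.103),(.132,-.023,0),(.132,.023,0)]: print("exp",proj(*d[1:],np.array(s["eef_pos"])+r.apply(p)).round())
E
python3 -m inch '[[[0.2,-0.2,-0.3,0,-0.03,-0.3],[0.4,-0.4,-0.6,0,-0.06,-0.7],[0.6,-0.6,-0.9,0,-0.1,-1.1],[0.8,-0.8,-1.3,0,-0.15,-1.5],[1,-1,-1.7,0,-0.2,-1.9],[1.2,-1.2,-2.1,0,-0.21,-2.3],[1.4,-1.4,-2.5,0,-0.21,-2.6],[1.52,-1.5,-2.93,0,-0.21,-2.87],[1.52,-1.5,-2.93,0,-0.21,-2.87]]]'
python3 - <<'E'
from h import *
print(togo([.526,-.095,.14],toolw(0,0)))
E
```

```text
[215  49  20  27 475] [224.7  62.2]
[321  49  19  27 478] [329.6  62.1]
[348 259  33  53 615] [364.8 284. ]
[200 289  25  42 952] [212.5 309.5]
[ 236  288   86   40 2010] [278.2 313.1]
[331 288  26  42 962] [343.6 308.8]
[ 200  332  106   51 4223] [255.6 354.3]
[ 105  378   49   42 1337] [134.2 402.8]
exp [191.  -8.]
exp [368.  -8.]
exp [213. 329.]
exp [345. 329.]
t: 52.8
eef_pos: [0.5254, -0.0977, 0.2512]
tool_rot: [-0.705, 0.002, 0.002, 0.709]
contact_force: [0.5, -1.0, -7.2]
finger_gap: 0.662
[-0.13  0.02 -4.45 -0.    0.04  0.05]
```

```bash
cat >> h.py <<'E'
def feet(d,prs):
    K=d[1];H=np.array(arm.calibration("wrist")["hand_eye"]);out=[]
    for (a,b) in prs:
        Z=K[0,0]*.046/np.hypot(b[0]-a[0],b[1]-a[1]);m=(np.array(a)+b)/2
        p=np.linalg.inv(K)@[*m,1]*Z;out.append((H@[*p,1])[:3])
    v=out[0]-out[1];print("hinge",out[0].round(4),"latch",out[1].round(4),"len",np.linalg.norm(v).round(4),"sag deg",np.degrees(np.arctan2(v[0],-v[2])).round(1))
E
python3 - <<'E'
from h import *
s,d,r=incam()
feet(d,[((224.7,62.2),(329.6,62.1)),((212.5,309.5),(343.6,308.8))])
E
```

```text
[215  49  20  28 472] [224.7  62.8]
[320  49  20  27 467] [329.4  61.9]
[   0  155   47  234 5617] [ 15.4 296.7]
[176 259  33  53 607] [191.4 283.9]
[200 289  25  42 951] [212.4 309.7]
[ 236  288   86   40 2000] [278.  313.1]
[332 289  25  41 938] [343.5 309.2]
[ 203  332  154   51 3521] [295.3 360.3]
[ 105  378   49   42 1338] [134.2 402.7]
[ 403  378   30   42 1003] [416.8 400.3]
hinge [ 0.1922 -0.0007 -0.093 ] latch [ 0.1348 -0.0004 -0.0064] len 0.1039 sag deg 33.6
```

The jig has drooped 33.6° in the grip, with a consistent foot spacing of 103.9 mm. I can use that: with the tool tilted 33.6° below horizontal the jig hangs upright.

Run:
```python
from h import *
print(togo([.526,-.118,.235],toolw(0,33.6)))
```

```text
[ 0.81  0.02 -0.68 -0.02  4.25  0.04]
```

```bash
python3 -m inch '[[[0.1,0,0.2,0,0.6,0],[0.2,0,0.2,0,1.3,0],[0.4,0,0.2,0,2,0],[0.6,0,0,0,2.7,0],[0.81,0,-0.2,0,3.4,0],[0.81,0,-0.4,0,4,0],[0.81,0,-0.6,0,4.25,0],[0.81,0,-0.6,0,4.25,0],[0.81,0,-0.6,0,4.25,0]]]'
python3 - <<'E'
from h import *
jig();s,d,r=incam()
print(togo([.526,-.118,.2116],toolw(0,33.6)))
E
```

```text
t: 53.98
eef_pos: [0.5252, -0.1179, 0.2374]
tool_rot: [-0.675, -0.204, -0.203, 0.679]
contact_force: [0.1, 0.5, -8.1]
finger_gap: 0.659
t 53.98 jig-frame TCP mm x,y,z [ -44.6 -105.4  237.4] F [ 0.1  0.5 -8.1] gap 0.659 axis [-0.004 -0.834 -0.551]
[526  65  34  31 614] [545.4  82.9]
[ 411  144  149   93 2726] [493.2 190.2]
[382 185  69  11 262] [415.5 190.3]
[  0 237  12  30 242] [  4.4 250. ]
[ 236  289   84   38 1366] [278.  313.9]
[345 289  10  40 191] [350.1 309.8]
[213 290  11  40 219] [219.  310.9]
[333 306  13  23 114] [338.5 317. ]
[ 307  332   50   51 1758] [329.7 354.9]
[ 403  378   49   42 1324] [421.8 402.8]
[ 0.57  0.03 -0.85 -0.02  0.02  0.03]
```

```bash
python3 -m inch '[[[0.2,0,-0.3,0,0,0],[0.35,0,-0.52,0,0,0],[0.45,0,-0.67,0,0,0],[0.5,0,-0.75,0,0,0],[0.5,0,-0.75,0,0,0]]]'
python3 - <<'E'
from h import *
jig()
E
python3 -m inch '[[[0.04,0,-0.06,0,0,0],[0.08,0,-0.12,0,0,0],[0.08,0,-0.12,0,0,0]]]'
python3 - <<'E'
from h import *
jig();print(arm.get_state()["eef_pos"])
E
```

```text
t: 54.65
eef_pos: [0.5253, -0.118, 0.2147]
tool_rot: [-0.675, -0.205, -0.203, 0.679]
contact_force: [0.4, -0.7, -7.7]
finger_gap: 0.662
t 54.65 jig-frame TCP mm x,y,z [ -44.5 -105.5  214.7] F [ 0.4 -0.7 -7.7] gap 0.662 axis [-0.004 -0.833 -0.553]
t: 55.02
eef_pos: [0.5255, -0.118, 0.2114]
tool_rot: [-0.675, -0.205, -0.203, 0.679]
contact_force: [-0.2, -0.3, -6.1]
finger_gap: 0.657
t 55.02 jig-frame TCP mm x,y,z [ -44.3 -105.6  211.4] F [-0.2 -0.3 -6.1] gap 0.657 axis [-0.004 -0.833 -0.553]
[ 0.52549459 -0.11801676  0.211446  ]
```

Contact is just starting where predicted. I press on a little.

```bash
python3 -m inch '[[[0.03,0,-0.05,0,0,0],[0.06,0,-0.1,0,0,0],[0.09,0,-0.14,0,0,0],[0.09,0,-0.14,0,0,0]]]'
python3 - <<'E'
from h import *
jig();s,d,r=incam()
x=cam("scene");save("s3.png",cv2.resize(x[0][120:330,150:430],(800,600),interpolation=cv2.INTER_CUBIC))
E
```

```text
t: 55.52
eef_pos: [0.5262, -0.1183, 0.2104]
tool_rot: [-0.675, -0.203, -0.2, 0.681]
contact_force: [-5.7, 10.9, 14.8]
finger_gap: 0.663
t 55.52 jig-frame TCP mm x,y,z [ -43.7 -106.1  210.4] F [-5.7 10.9 14.8] gap 0.663 axis [-0.006 -0.837 -0.547]
[535  96  25  33 385] [548.7 116.4]
[ 413  172  147   77 2241] [493.5 211. ]
[385 207  70  10 249] [418.1 211.7]
[  0 258   8  21 125] [  2.7 266.8]
[211 291  13  40 191] [219.  312.9]
[265 290  26  21 337] [278.2 301.4]
[334 294  22  36 184] [347.4 316.9]
[236 312  84  16 846] [276.6 319.7]
[ 308  332   49   51 1641] [329.4 355.7]
[ 403  378   49   42 1321] [421.9 402.8]
```

View pics/s3.png

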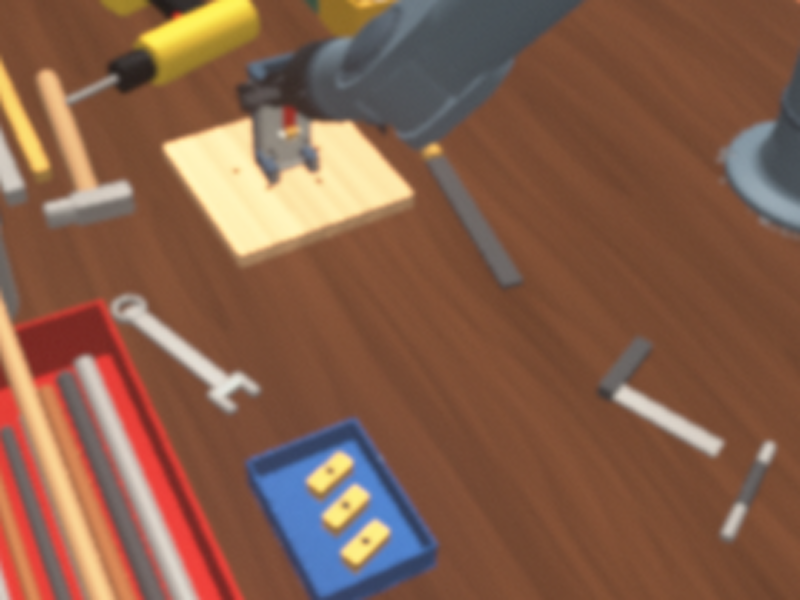

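The scene view shows the jig standing on its hinge end at (285,130) near the middle of the board, leaf and red lever facing the hand, with the tray and tools undisturbed. I release and retreat.

```bash
python3 -m inch '[[[-0.03,0,0.05,0,0,0],[-0.05,0,0.08,0,0,0],[-0.05,0,0.08,0,0,0],[-0.05,0,0.08,0,0,0],[-0.4,0,0.08,0,0,0],[-1.2,0,0.08,0,0,0],[-2.2,0,0.08,0,0,0],[-3.2,0,0.08,0,0,0],[-4,0,0.08,0,0,0],[-4,0,0.08,0,0,0]]]' 0.88
python3 - <<'E'
from h import *
s,d,r=incam();print(s["eef_pos"],s["contact_force"]);np.savez("w21.npz",im=d[0],K=d[1],Rc=d[2],t=d[3])
# predicted: latch feet tops at jig standing: y=-.227, z=.018+.114 ; hinge z=.018+.010
for p in [(.503,-.227,.132),(.549,-.227,.132),(.503,-.227,.028),(.549,-.227,.028)]: print("exp",proj(*d[1:],p).round(1))
E
```

```text
t: 56.88
eef_pos: [0.5266, -0.0337, 0.2646]
tool_rot: [-0.676, -0.206, -0.204, 0.677]
contact_force: [-0.6, -0.7, 0.1]
finger_gap: 0.88
[ 453   97  107   32 1880] [501.6 116.8]
[ 393  127  154  107 2884] [473.7 178.5]
[360 190  54   9 170] [386.  193.6]
[  0 236  31  30 728] [ 14.1 249.4]
[251 237  50   5 158] [275.8 239.8]
[ 301  239   81  149 5486] [330.5 329.1]
[  0 322  12  47 335] [  3.9 340.8]
[431 390  46  30 939] [451.8 407.4]
[ 0.52660013 -0.03373329  0.26461472] [-0.62273581 -0.69829871  0.09860699]
exp [241.  223.5]
exp [313.6 223.2]
exp [245.   83.7]
exp [308.8  83.5]
```

Run:
```python
from h import *
d=load("w21.npz");h=cv2.cvtColor(d[0],cv2.COLOR_RGB2HSV)
def bl(lo,hi,n,a):
    for c in cv2.findContours(cv2.inRange(h,lo,hi),cv2.RETR_EXTERNAL,cv2.CHAIN_APPROX_NONE)[0]:
        if cv2.contourArea(c)>a: print(n,cv2.boundingRect(c),np.round(cv2.minAreaRect(c)[2],1))
bl((0,150,60),(8,255,255),"red",40);bl(*BR,"brass",30);bl((98,60,40),(118,200,220),"blue",60)
print("exp red top (pivot side)",proj(*d[1:],[.526,-.236,.102]).round(),"tip",proj(*d[1:],[.526,-.236,.081]).round())
print("exp outer latch corners",proj(*d[1:],[.497,-.227,.142]).round(),proj(*d[1:],[.555,-.227,.142]).round(),"bottom",proj(*d[1:],[.497,-.227,.018]).round(),proj(*d[1:],[.555,-.227,.018]).round())
```

```text
red (266, 154, 20, 61) 0.0
brass (111, 214, 93, 47) 90.0
brass (227, 190, 10, 30) 90.0
brass (314, 178, 18, 43) 82.9
brass (437, 163, 123, 71) 63.4
brass (20, 163, 152, 75) 90.0
brass (379, 138, 117, 95) 53.1
brass (266, 136, 20, 18) 90.0
brass (26, 39, 42, 25) 90.0
blue (231, 209, 90, 42) 90.0
blue (292, 74, 23, 41) 10.3
blue (237, 74, 22, 41) 78.7
exp red top (pivot side) [277. 184.] tip [277. 156.]
exp outer latch corners [231. 239.] [324. 239.] bottom [237.  72.] [317.  72.]
```

The jig stands upright, with the lever tip at row 154 against the catch (136–154) and its corners within a few pixels of prediction. I'll swing over and regrip from above with the tool 20° past vertical.

Run:
```python
from h import *
print(togo([.525,-.04,.42],toolw(0,60)));print(togo([.525,-.346,.397],toolw(0,110)))
```

```text
[-3.28 -0.03  5.3  -0.03  3.3   0.01]
[ 7.420e+00  2.000e-02  1.131e+01 -3.000e-02  9.550e+00 -1.000e-02]
```

```bash
python3 -m inch '[[[-0.9,0,1.4,0,0.8,0],[-1.8,0,2.8,0,1.7,0],[-2.6,0,4.1,0,2.5,0],[-3.28,0,5.3,0,3.3,0],[-1.5,0,6.3,0,4.4,0],[0.3,0,7.3,0,5.5,0],[2.1,0,8.3,0,6.6,0],[3.9,0,9.3,0,7.7,0],[5.7,0,10.3,0,8.7,0],[7.42,0,11.31,0,9.55,0]]]' 0.88; python3 -m inch '[[[0,0,0,0,0,0],[0,0,0,0,0,0],[0,0,0,0,0,0]]]'
python3 - <<'E'
from h import *
s=arm.get_state();print(s["eef_pos"],np.round(s["qpos"],2))
d=cam("wrist");np.savez("w22.npz",im=d[0],K=d[1],Rc=d[2],t=d[3]);h=cv2.cvtColor(d[0],cv2.COLOR_RGB2HSV)
for c in cv2.findContours(cv2.inRange(h,(98,50,30),(118,220,230)),cv2.RETR_EXTERNAL,cv2.CHAIN_APPROX_NONE)[0]:
    if cv2.contourArea(c)>60: print("blue",cv2.boundingRect(c))
for p in [(.497,-.227,.142),(.555,-.227,.142),(.497,-.273,.142),(.555,-.273,.142)]: print("exp",proj(*d[1:],p).round(1))
print(togo([.525,-.302,.2757],toolw(0,110)))
E
```

```text
t: 58.18
eef_pos: [0.5223, -0.3494, 0.3958]
tool_rot: [0.403, 0.582, 0.578, -0.406]
contact_force: [0.4, -0.1, -0.1]
finger_gap: 0.878
t: 58.55
eef_pos: [0.5245, -0.3447, 0.3967]
tool_rot: [0.405, 0.58, 0.578, -0.406]
contact_force: [0.1, 1.7, 0.9]
finger_gap: 0.881
[ 0.5244841  -0.34474127  0.39667533] [ 0.05  0.49  0.72  1.62 -0.58  1.43  0.91]
blue (240, 180, 77, 60)
exp [240.9 176.7]
exp [318.9 176.6]
exp [240.6 238.8]
exp [319.4 238.7]
[ 5.14  0.    0.07 -0.01 -0.   -0.02]
```

```bash
python3 -m inch '[[[1.2,-0.02,0.06,0,0,0],[2.4,-0.02,0.06,0,0,0],[3.6,-0.02,0.06,0,0,0],[4.6,-0.02,0.06,0,0,0],[5.14,-0.02,0.06,0,0,0],[5.14,-0.02,0.06,0,0,0]]]' 0.88
python3 - <<'E'
from h import *
s=arm.get_state();print(s["contact_force"],togo([.525,-.302,.2757],toolw(0,110)))
E
python3 -m inch '[[[0,0,0,0,0,0],[0,0,0,0,0,0],[0,0,0,0,0,0],[0,0,0,0,0,0],[0,0,0,0,0,0],[0,0,0,0,0,0]]]' 0.5 120
python3 - <<'E'
from h import *
s=arm.get_state();print(s["contact_force"],togo([.525,-.302,.2757],toolw(0,110)))
E
```

```text
t: 59.35
eef_pos: [0.5241, -0.3025, 0.2753]
tool_rot: [0.405, 0.58, 0.578, -0.406]
contact_force: [-0.1, -0.1, 0.1]
finger_gap: 0.883
[-0.10181    -0.08167205  0.1330029 ] [-0.01  0.04 -0.02 -0.02 -0.   -0.01]
t: 60.1
eef_pos: [0.5242, -0.3051, 0.2776]
tool_rot: [0.406, 0.582, 0.576, -0.406]
contact_force: [0.4, -0.2, 5.6]
finger_gap: 0.658
[ 0.39280506 -0.15722215  5.64375869] [ 0.11  0.03 -0.09 -0.03  0.01 -0.04]
```

```bash
python3 -m inch '[[[-0.5,0,-0.18,0,0,0],[-1.3,0,-0.48,0,0,0],[-2.2,0,-0.8,0,0,0],[-3.1,0,-1.13,0,0,0],[-4,0,-1.45,0,0,0],[-4,0,-1.45,0,0,0]]]'
python3 - <<'E'
from h import *
s=arm.get_state();print(s["contact_force"],s["eef_pos"],togo([.526,-.11,.36],toolw(0,62)),togo([.526,-.05,.22],toolw(0,20)))
E
```

```text
t: 60.85
eef_pos: [0.5242, -0.3052, 0.3856]
tool_rot: [0.408, 0.582, 0.575, -0.406]
contact_force: [-0.4, 0.4, -7.7]
finger_gap: 0.654
[-0.42980465  0.43204347 -7.72356393] [ 0.52423069 -0.3052366   0.38563044] [ 3.61  0.02 -7.   -0.05 -5.97 -0.05] [  9.69  -0.04  -7.36  -0.07 -11.22  -0.03]
```

```bash
python3 -m inch '[[[0.2,0,-0.4,0,-0.3,0],[0.5,0,-1.1,0,-0.9,0],[0.9,0,-1.9,0,-1.6,0],[1.3,0,-2.7,0,-2.3,0],[1.7,0,-3.5,0,-3,0],[2.1,0,-4.3,0,-3.7,0],[2.5,0,-5.1,0,-4.4,0],[2.9,0,-5.9,0,-5.1,0],[3.3,0,-6.5,0,-5.6,0],[3.61,0,-7,-0.05,-5.97,0]]]'
python3 - <<'E'
from h import *
print(togo([.526,-.05,.25],toolw(0,20)))
E
```

```text
t: 62.1
eef_pos: [0.5237, -0.1067, 0.3557]
tool_rot: [-0.605, -0.366, -0.367, 0.605]
contact_force: [0.4, -0.1, -6.6]
finger_gap: 0.653
[ 2.69  0.1  -3.97  0.01 -5.3   0.01]
```

```bash
python3 -m inch '[[[0.2,0,-0.3,0,-0.4,0],[0.5,0.1,-0.7,0,-1,0],[0.8,0.1,-1.2,0,-1.7,0],[1.1,0.1,-1.7,0,-2.4,0],[1.5,0.1,-2.2,0,-3.1,0],[1.9,0.1,-2.7,0,-3.8,0],[2.3,0.1,-3.2,0,-4.5,0],[2.6,0.1,-3.7,0,-5,0],[2.69,0.1,-3.97,0,-5.3,0],[2.69,0.1,-3.97,0,-5.3,0]]]'
python3 - <<'E'
from h import *
s=arm.get_state();print(s["eef_pos"],s["contact_force"],s["finger_gap"],np.round(s["qpos"],2))
d=cam("wrist");np.savez("w23.npz",im=d[0],K=d[1],Rc=d[2],t=d[3]);save("w23.png",d[0])
d2=cam("scene");np.savez("s4.npz",im=d2[0],K=d2[1],Rc=d2[2],t=d2[3])
h=cv2.cvtColor(d[0],cv2.COLOR_RGB2HSV)
for c in cv2.findContours(cv2.inRange(h,(98,50,30),(118,220,230)),cv2.RETR_EXTERNAL,cv2.CHAIN_APPROX_NONE)[0]:
    if cv2.contourArea(c)>60: print("blue",cv2.boundingRect(c),np.round(cv2.minAreaRect(c),1) if 0 else "")
# expected latch-end underside corners if no sag: jig z dir in tool
for z in(0,.046):
  for y in (-.062,.062):
    for x in (-.029,.029):
      # at flat: tool e=20; jig centre wrt flange when flat at board centre: world offsets
      P=np.array([.526+x,-.248-y,.064-z])-np.array([.526,-.050,.093])
      M=toolw(0,20);tp=M.T@P
      print((x,y,z),"exp px",proj(*d[1:],np.array(s["eef_pos"])+rot(s).apply(tp)).round(), end=";")
E
```

```text
t: 63.35
eef_pos: [0.5279, -0.0507, 0.25]
tool_rot: [0.698, 0.123, 0.123, -0.695]
contact_force: [0.3, -0.8, -7.6]
finger_gap: 0.658
[ 0.52789827 -0.05068894  0.24996076] [ 0.29182654 -0.84962072 -7.57940466] 0.657794428019081 [-1.1   0.93  1.09  2.05  0.55  0.86 -0.57]
blue (202, 231, 152, 125) 
(-0.029, -0.062, 0) exp px [203. 364.];(0.029, -0.062, 0) exp px [355. 363.];(-0.029, 0.062, 0) exp px [239. 297.];(0.029, 0.062, 0) exp px [317. 297.];(-0.029, -0.062, 0.046) exp px [204. 242.];(0.029, -0.062, 0.046) exp px [354. 242.];(-0.029, 0.062, 0.046) exp px [240. 235.];(0.029, 0.062, 0.046) exp px [317. 235.];
```

The camera side would sit very close to the bench with the tool only 20° down. I'll set the jig down with the tool at 35° instead: hinge end first, then let it level by turning in a slackened grip.

Run:
```python
from h import *
print(togo([.526,-.069,.185],toolw(0,35)))
```

```text
[ 1.53 -0.07 -2.27 -0.01  1.88 -0.01]
```

```bash
python3 -m inch '[[[0.2,-0.02,-0.3,0,0.4,0],[0.5,-0.05,-0.8,0,0.9,0],[0.8,-0.07,-1.2,0,1.4,0],[1.1,-0.07,-1.6,0,1.88,0],[1.4,-0.07,-2,0,1.88,0],[1.53,-0.07,-2.27,0,1.88,0],[1.53,-0.07,-2.27,0,1.88,0]]]'
python3 - <<'E'
from h import *
s=arm.get_state();print(s["contact_force"],togo([.526,-.069,.160],toolw(0,35)))
E
python3 -m inch '[[[0.2,0,-0.28,0,0,0],[0.35,0,-0.5,0,0,0],[0.5,0,-0.7,0,0,0],[0.57,0,-0.81,0,0,0],[0.57,0,-0.81,0,0,0]]]'
python3 - <<'E'
from h import *
s=arm.get_state();print(s["contact_force"],togo([.526,-.069,.129],toolw(0,35)))
E
```

```text
t: 64.32
eef_pos: [0.5253, -0.0691, 0.1841]
tool_rot: [0.675, 0.211, 0.212, -0.674]
contact_force: [0.0, -0.3, -7.2]
finger_gap: 0.66
[ 0.04856681 -0.25559559 -7.18438563] [ 0.54  0.03 -0.79  0.01  0.03 -0.01]
t: 64.95
eef_pos: [0.5256, -0.0693, 0.1601]
tool_rot: [0.675, 0.212, 0.212, -0.674]
contact_force: [0.6, -0.2, -8.3]
finger_gap: 0.655
[ 0.56936139 -0.19326099 -8.29056849] [ 0.7   0.01 -1.03  0.    0.02 -0.01]
```

```bash
python3 -m inch '[[[0.06,0,-0.08,0,0,0],[0.12,0,-0.16,0,0,0],[0.12,0,-0.16,0,0,0]]]' | grep -E "eef|force"; python3 -m inch '[[[0.06,0,-0.08,0,0,0],[0.12,0,-0.16,0,0,0],[0.12,0,-0.16,0,0,0]]]'| grep -E "eef|force"
```

```text
eef_pos: [0.5263, -0.07, 0.157]
contact_force: [-0.7, 3.9, 3.4]
eef_pos: [0.5271, -0.0705, 0.1542]
contact_force: [-2.5, 10.0, 12.2]
```

```bash
python3 -m inch '[[[0,0,0,0,0,0],[0,0,0,0,0,0],[0,0,0,0,0,0]]]' 0.5 45 | grep -E "eef|force|gap"; python3 -m inch '[[[0.06,0,-0.08,0,0,0],[0.12,0,-0.16,0,0,0],[0.18,0,-0.25,0,0,0],[0.23,0,-0.33,0,0,0],[0.23,0,-0.33,0,0,0]]]'| grep -E "eef|force|gap"
```

```text
eef_pos: [0.5271, -0.0706, 0.1542]
contact_force: [-2.3, 10.2, 12.9]
finger_gap: 0.657
eef_pos: [0.5275, -0.0699, 0.1428]
contact_force: [-1.0, 6.7, 5.8]
finger_gap: 0.657
```

```bash
python3 -m inch '[[[0.06,0,-0.08,0,0,0],[0.12,0,-0.16,0,0,0],[0.18,0,-0.25,0,0,0],[0.22,0,-0.32,0,0,0],[0.22,0,-0.32,0,0,0]]]'| grep -E "eef|force|gap";python3 -m inch '[[[0.04,0,-0.06,0,0,0],[0.09,0,-0.13,0,0,0],[0.09,0,-0.13,0,0,0]]]'| grep -E "eef|force|gap"
python3 - <<'E'
from h import *
s=arm.get_state();print(togo([.526,-.069,.129],toolw(0,35)))
E
```

```text
eef_pos: [0.5276, -0.0696, 0.1327]
contact_force: [0.9, 5.1, 6.3]
finger_gap: 0.653
eef_pos: [0.5277, -0.0695, 0.1289]
contact_force: [0.8, 7.7, 7.2]
finger_gap: 0.657
[-0.02 -0.07 -0.01  0.    0.05 -0.03]
```

```bash
python3 -m inch '[[[0.04,0,-0.05,0,0,0],[0.06,0,-0.09,0,0,0],[0.06,0,-0.09,0,0,0]]]'| grep -E "eef|force|gap"; python3 -m inch '[[[0.04,0,-0.05,0,0,0],[0.06,0,-0.09,0,0,0],[0.06,0,-0.09,0,0,0]]]'| grep -E "eef|force|gap"
```

```text
eef_pos: [0.528, -0.0696, 0.1274]
contact_force: [-0.7, 11.2, 12.0]
finger_gap: 0.661
eef_pos: [0.5283, -0.0699, 0.1265]
contact_force: [-1.4, 14.5, 24.2]
finger_gap: 0.655
```

```bash
python3 -m inch '[[[-0.03,0,0.04,0,0,0],[-0.05,0,0.07,0,0,0],[-0.05,0,0.07,0,0,0],[-0.05,0,0.07,0,0,0],[-0.5,0,0.07,0,0,0],[-1.4,0,0.07,0,0,0],[-2.6,0,0.07,0,0,0],[-3.8,0,0.3,0,0,0],[-4.2,0,2,0,0,0],[-4.2,0,4,0,0,0]]]' 0.88
python3 - <<'E'
from h import *
print(togo([.515,-.20,.40],toolw(0,90)))
E
```

```text
t: 69.7
eef_pos: [0.5262, -0.0384, 0.2641]
tool_rot: [0.677, 0.212, 0.213, -0.672]
contact_force: [0.4, 0.1, 0.9]
finger_gap: 0.877
[ 2.19 -0.49  8.15  0.04  6.89 -0.03]
```

```bash
python3 -m inch '[[[0,0,1.6,0,1,0],[0,-0.1,3.2,0,2,0],[0,-0.2,4.8,0,3,0],[0.5,-0.3,6.2,0,4,0],[1,-0.4,7.2,0,5,0],[1.6,-0.49,8.15,0,6,0],[2.19,-0.49,8.15,0,6.89,0],[2.19,-0.49,8.15,0,6.89,0],[2.19,-0.49,8.15,0,6.89,0]]]' 0.88
python3 - <<'E'
from h import *
s=arm.get_state();print(s["eef_pos"],s["contact_force"])
d=cam("wrist");np.savez("w24.npz",im=d[0],K=d[1],Rc=d[2],t=d[3]);save("w24.png",d[0]);h=cv2.cvtColor(d[0],cv2.COLOR_RGB2HSV)
for c in cv2.findContours(cv2.inRange(h,(98,50,40),(118,220,230)),cv2.RETR_EXTERNAL,cv2.CHAIN_APPROX_NONE)[0]:
    if cv2.contourArea(c)>100:
        x,y,w,hh=cv2.boundingRect(c);P=np.array([ray(*d[1:],*p[0],.064)[:2] for p in c],np.float32);print("blue",(x,y,w,hh),np.round(cv2.minAreaRect(P)[0],4),np.round(cv2.minAreaRect(P)[1],4),cv2.minAreaRect(P)[2])
m=cv2.inRange(h,(10,30,140),(28,160,255));m=cv2.morphologyEx(m,cv2.MORPH_OPEN,np.ones((5,5)))
for c in cv2.findContours(m,cv2.RETR_EXTERNAL,cv2.CHAIN_APPROX_NONE)[0]:
    if cv2.contourArea(c)>3000:
        P=np.array([ray(*d[1:],*p[0],.018)[:2] for p in c],np.float32);print("board",cv2.boundingRect(c),cv2.minAreaRect(P))
g=cv2.cvtColor(d[0],cv2.COLOR_RGB2GRAY)
c=cv2.HoughCircles(cv2.medianBlur(g,3),cv2.HOUGH_GRADIENT,1,15,param1=80,param2=14,minRadius=4,maxRadius=16)
if c is not None:
    for q in c[0]:
        P=ray(*d[1:],q[0],q[1],.064)
        if .48<P[0]<.58 and -.34<P[1]<-.16: print("circle",q,P.round(4))
E
```

```text
t: 70.82
eef_pos: [0.5132, -0.2009, 0.3988]
tool_rot: [0.501, 0.499, 0.5, -0.5]
contact_force: [0.5, 0.0, 0.1]
finger_gap: 0.88
[ 0.51320305 -0.20086196  0.39876911] [0.54070365 0.00869634 0.08936042]
blue (265, 169, 61, 126) [ 0.5283 -0.2458] [0.0558 0.1277] 0.2151562124490738
board (189, 123, 199, 182) ((0.5266531705856323, -0.24769377708435059), (0.2005448043346405, 0.2009648084640503), 2.7118735313415527)
circle [294.5 215.5   9.1] [ 0.5283 -0.2261  0.064 ]
circle [294.5 239.5   9.1] [ 0.5288 -0.2503  0.064 ]
circle [294.5 261.5   8.4] [ 0.5292 -0.2735  0.064 ]
```

Run:
```python
from h import *
d=load("w24.npz");h=cv2.cvtColor(d[0],cv2.COLOR_RGB2HSV);b=cv2.inRange(h,(98,50,40),(118,220,230))
for v in(182,190,276,284): 
    x=np.where(b[v,250:345])[0]+250;print(v,x.min(),x.max(),"width at z=.064 mm",round(1e3*np.linalg.norm(ray(*d[1:],x.min()-.5,v,.064)-ray(*d[1:],x.max()+.5,v,.064)),1))
wblobs(d,*BR,.02,80)
s=cam("scene");o=np.load("scene0.npz")["im"];df=cv2.absdiff(s[0],o).max(2)>60
df=cv2.morphologyEx(df.astype(np.uint8),cv2.MORPH_OPEN,np.ones((3,3)))
n,l,st,ce=cv2.connectedComponentsWithStats(df)
for i in range(1,n):
    if st[i,4]>25: print("changed",st[i],ray(*s[1:],*ce[i],.01)[:2].round(2))
hs=cv2.cvtColor(s[0],cv2.COLOR_RGB2HSV);r=cv2.inRange(hs,(0,150,60),(8,255,255))
for p in [(.5286,-.25,.064)]: u,v=proj(*s[1:],p);print("jig at",u,v,"red px near",int((r[int(v)-30:int(v)+30,int(u)-35:int(u)+35]>0).sum()))
print("red in start",int((cv2.inRange(cv2.cvtColor(o,cv2.COLOR_RGB2HSV),(0,150,60),(8,255,255))[215:255,310:345]>0).sum()))
```

```text
182 265 325 width at z=.064 mm 55.6
190 265 325 width at z=.064 mm 56.0
276 266 321 width at z=.064 mm 55.7
284 266 321 width at z=.064 mm 56.1
px [659. 581.] c [ 0.7522 -0.5014] size [0.0414 0.0261] long yaw -89.7
px [142. 579.] c [ 0.2818 -0.5007] size [0.0585 0.0462] long yaw 0.2
px [684. 455.] c [ 0.7519 -0.3678] size [0.0413 0.0263] long yaw -89.8
px [206. 264.] c [ 0.3724 -0.2076] size [0.0209 0.0139] long yaw -6.3
changed [464   0  32  14 299] [-1.54 -1.26]
changed [516   0  38  11 253] [-1.92 -1.13]
changed [505   7  35  23 479] [-1.57 -0.97]
changed [463  10  25  14 194] [-1.32 -1.1 ]
changed [457  21  25  37 596] [-1.01 -0.85]
changed [502  25  26  16 213] [-1.32 -0.81]
changed [494  38  27  37 586] [-1.02 -0.61]
changed [248  61  22   6  89] [ 0.15 -1.02]
changed [455  63   8  12  70] [-0.68 -0.59]
changed [232  67  52  48 975] [ 0.26 -0.81]
changed [488  76  10  10  69] [-0.73 -0.43]
changed [271  99  13  21 109] [ 0.26 -0.62]
changed [494 103   5   6  26] [-0.56 -0.26]
changed [445 111  15   8  70] [-0.34 -0.28]
changed [471 116   9   4  35] [-0.41 -0.23]
changed [481 120   9  11  62] [-0.4  -0.17]
changed [232 155  35  37 715] [ 0.51 -0.29]
changed [269 218  68  31 829] [0.49 0.02]
changed [257 278  17  17 171] [0.65 0.13]
changed [373 282  13  14 117] [0.41 0.25]
changed [263 289  16  18 179] [0.65 0.16]
changed [269 302  18  18 185] [0.66 0.2 ]
changed [337 320  19  16 161] [0.54 0.3 ]
changed [386 331  20  11 157] [0.46 0.37]
jig at 248.2519071928536 166.1367758827855 red px near 0
red in start 62
```

Run:
```python
from plant import arm
print(arm.sign_off(), arm.get_state()["t"])
```

```text
the job is handed in; nothing more can be done
the job is handed in; nothing more can be done
```

I finished the changeover and handed it in at about 71 s robot time. No verdict was reported. The jig is on the board bushes up, but I could not see the lever or the blanks directly at the end.

**What I did**
- Put the three drilled pieces in the blue tray and laid the three blanks in the nests.
- Swung the leaf shut and snapped the red lever down.
- Stood the jig on its hinge end on the board, regripped it, and turned it over onto its feet.

**Last checks**
- **Jig:** its centre is about 3 mm from the board's centre. The three bushes face up, about 24 mm apart as expected. Both ends measure about the same width (56 mm) at the expected height, so it looks level.
- **Drilled pieces and tools:** the picture change since the start showed only the places where I moved things. All three drilled pieces are in the tray area, and no tool looked moved. Anything hidden behind the arm was not checked.
- **Robot:** it is clear of everything.

**What went wrong or stayed unproven**
- **Pinched lever:** after shutting the leaf, the closing fingers caught the lever handle and lifted the jig. It came back down about 17 mm from where it had stood. A second press found the leaf at the same height as before, so I took the blanks to be still in their nests. I did not reopen it to look.
- **Droop in the grip:** the jig sagged about 34° in the first turning grip, possibly the slackening you warned of. I measured the angle and set the jig down upright.
- **Lever after turning:** the lever showed tight against the catch when pressed and again with the jig standing on end. Once the jig was upside down it is hidden, and no red shows in the scene view.

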